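# Check the hardness of a rubber stopper on a durometer stand

## Task

Check the hardness of the largest of the three rubber stoppers: take it out of the sloped bin, stand it wide end down on the steel plate of the durometer stand with the middle of its top face right under the indenter tip, and let go of it. Then press the lever's ball down until the foot of the gauge sits firmly on the rubber, with about 15 N and never more than 30 N, keep it there for two seconds and let the lever come all the way up again. Leave the stopper standing under the tip, the other two stoppers in their places in the bin, and the crucible, flask and rubber bulb where they stand.

Things in the scene. Friction and masses are not known exactly. Their poses are not given: they have to be found in the camera images.
- bin: fixed rack of white plastic bins. Origin: middle of the lower bin's floor surface. Axes follow that sloped floor: x up the slope, away from the open front (25 deg above level), y across, z square to the floor (leans 25 deg to the front). Floor 130 (x) by 292 (y) mm; three compartments 92 mm wide inside, centred at y = -96, 0, +96 mm; dividers 4 mm thick, 24 mm high; front lip 16 mm high
- upper_lip (a point): middle of the lower edge of the front lip of the rack's upper bin, which overhangs the lower one: 292 mm wide along y, the lip is 26 mm high, the floor behind it rises to the back. It bars the way straight down to the stoppers; reach them with the tool leaning to the front
- stopper_large_mid (a point): the largest stopper: solid dark rubber, tapered, 38 mm wide at its wide end, 34 mm at the narrow end, 30 mm tall, about 36 g. Point: its centre, 15 mm from either end; z runs from the wide to the narrow end. At the start it stands on its wide end on the sloped floor of one of the three compartments, leaning 25 deg to the front with the floor, kept there by friction
- stopper_medium_mid (a point): the medium stopper, same rubber and height (30 mm), 30 mm wide at its foot, 26 mm at its top; stands in another compartment and stays there. Point: its centre
- stopper_small_mid (a point): the small stopper, same rubber and height (30 mm), 23 mm wide at its foot, 20 mm at its top; stands in another compartment and stays there. Point: its centre
- stand: fixed durometer stand: grey base 270 (x) by 160 (y) mm with a flat steel plate on top, 46 mm above the bench, from x = -125 to +60 mm, y = -65 to +65 mm. Origin: bench level under the middle of the base; x points to the back, z up. Column at x = +100 mm; a head on it, 204 to 256 mm above the bench, reaches forward to x = +8 mm; the gauge hangs from it at x = +20 mm, y = 0
- gauge: dial gauge on a spindle; the lever moves it straight down, a spring lifts it. Origin: middle of the underside of its foot (18 mm across), 43 mm above the plate when up: 13 mm over a stopper on the plate. Thin stem; dial housing 58 mm across, 26 mm thick, 31 to 89 mm above the foot: no room to come down from above there, but the stopper can be slid in from the front, tool leaning to the front
- tip (a point): indenter tip, a small blunt steel point 2.5 mm below the middle of the gauge's foot; it gives way into the foot against a spring (about 8 N when fully in)
- lever_ball (a point): centre of the black ball (26 mm across) at the end of the stand's lever, at x = -77, y = -95, z = 256 mm of the stand when up. Press it straight down: the lever turns about an axle along the stand's y, 97 mm behind the ball and 230 mm above the bench
- lever (a joint): angle of the lever, rad: 0 when up (it springs back by itself), growing to 0.85 as the ball is pressed down. The gauge goes down 30 mm per rad; its foot meets the stopper near 0.43. Beyond that a stiff spring between spindle and gauge (6 N/mm) yields up to 5 mm. The free lever takes 1 to 2 N at the ball; each newton more gives 3.3 N on the stopper, so 5 to 7 N at the ball is right
- crucible: porcelain crucible with lid, 42 mm wide, 42 mm tall, standing loose on the bench; bystander. Origin: middle of its underside
- flask: stoppered glass volumetric flask, 52 mm wide, 154 mm tall, standing loose on the bench; bystander. Origin: middle of its underside
- bulb: red rubber bulb standing on its round end, 39 mm wide, 62 mm tall, loose; bystander. Origin: middle of its underside
Not all that is in view belongs to the job. What is shaped like the part that bears stopper_large_mid but blue, turquoise or yellow is not meant.

How it is judged (in metres and radians):
On the way, in this order (a step that is already met when the one before it is completed fails the run):
1. the largest stopper stands upright on the plate, let go, its middle within 5 mm of under the tip (horizontal distance between stopper_large_mid and tip below 0.005 m and angle between stopper_large_mid's own z axis and vertical below 0.1 rad and z of stopper_large_mid in the frame of stand between 0.058 and 0.064 m and contact force between the fingers and stopper_large below 0.1 N), for 0.3 s.
2. with the lever pressed by the robot, the gauge sits on the stopper with 10 N or more for a second (horizontal distance between stopper_large_mid and tip below 0.006 m and angle between stopper_large_mid's own z axis and vertical below 0.1 rad and z of stopper_large_mid in the frame of stand between 0.058 and 0.064 m and contact force between gauge and stopper_large above 10 N and contact force between any of the fingers, the arm and lever above 0.5 N), for 1 s.
At the end, for the whole second after the job is handed in: The largest stopper stands upright, wide end down, on the plate, at rest, its middle within 6 mm of under the tip; the lever is up (below 0.05 rad) and the gauge clear of the stopper; the other stoppers and the crucible, flask and bulb are within 30 mm of their first places (horizontal distance between stopper_large_mid and tip below 0.006 m and angle between stopper_large_mid's own z axis and vertical below 0.1 rad and z of stopper_large_mid in the frame of stand between 0.058 and 0.064 m and value of joint lever below 0.05 rad and linear speed of stopper_large below 0.02 m/s and contact force between gauge and stopper_large below 0.1 N and distance of each of stopper_medium_mid, stopper_small_mid, crucible, flask, bulb from where it was at the start of the episode below 0.03 m); the robot touches nothing.
It fails at once if the gauge is pressed on the stopper with more than 30 N (contact force between gauge and stopper_large above 30 N).
It fails at once if the medium or small stopper is moved by more than 30 mm (distance of any of stopper_medium_mid, stopper_small_mid from where it was at the start of the episode above 0.03 m).
It fails at once if the crucible, flask or bulb is moved by more than 30 mm or knocked over (distance of any of crucible, flask, bulb from where it was at the start of the episode above 0.03 m or angle between any of crucible, flask, bulb's own z axis and vertical above 0.6 rad).
It also fails if it takes over 72 s, if anything falls off the work surface, if the arm or the gripper's body presses on something with over 40 N, if the wrist force passes 120 N, or if a joint passes its speed limit or range.

## Robot

A 6-joint arm with a two-finger parallel gripper is mounted at the origin on the work surface. World frame = base frame: x ahead of the robot, y to its left, z up, the work surface at z = 0. Lengths are in m, angles in degrees, forces in N, time in s.
With the tool pointing down it reaches from about 0.4 to 0.825 m from the base axis. Payload 7 kg.
Tool frame: the origin (TCP) lies at the very end of the fingers, on their centre line; the grasp point (between the pads) lies hold_point_z behind it (hold_point_z is the distance from the TCP to the grasp point, in m); z points along the fingers, y is the direction in which the jaws open and shut (so a half turn about z gives the same grasp; the last joint's range is limited). The gripper opens to 88 mm and grips with 3 to 60 N. Pads are 19 mm wide; open, the fingers measure 130 mm over their backs; the gripper's body (78 mm by 193 mm) begins 47 mm behind the grasp point.
Start: joints at [-57.691, 20.546, 0.682, 0, -70.136, -16.507], TCP at [0.184, -0.649, 0.227] pointing down, gripper open.
Joint ranges: [-176.03, 176.03], [-82.01, 121.73], [-58.28, 71.71], [-173.87, 95.51], [-174.79, -0.11], [-173.66, 173.66]. Speed limits (degrees/s): [136.94, 136.94, 172.46, 180, 180, 180].

## Interface

Orientations are given as [roll, pitch, yaw] about the fixed x, y, z axes, in that order (R = Rz(yaw) Ry(pitch) Rx(roll)).
In Python, from plant import get_obs, snapshot, close_job, hold_point_z gives the robot as it stands. The module is installed in compiled form; this text tells all that it offers.
- The arm moves only by the tool jog_arm, never from a script. Its argument "commands" is a list of rows, each a list of 4 numbers: the shift along the world's x, y, z in mm, then the turn about the world's z in degrees. In form: [[x, y, z, turn], ...]. A call has exactly 10 rows; each row shifts and turns the commanded pose from where the row before left it; what a row does not reach is not made up. A row lasts 1/12 s, in which the tool goes at most 41.7 mm and 7.16 degrees, less where a joint would pass 70% of its speed; a pose out of reach is approached as far as the arm can. A call is refused whole if a number of a shift passes 41.7 or a number of a turn 7.16, either way. A call with a gripper value outside its range is refused whole. "fingers" is the finger opening in mm, from 0 to 87.6, set as the call begins (left out, the last holds). The fingers move at their own pace and stop on an object; the grip force is fixed at half the most. Time passes only in rows, so rows that do not move let the fingers close, or fill a call up. It gives the time, the measured TCP pose, the force and the opening at its end, in the units of the state.
- get_obs(): the state, without advancing time (a new reading comes with each control period).
- snapshot(name): name is "scene" or "top" or "wrist"; returns a dict with "image" (384x512x3 uint8, red, green, blue), "fov_y" (degrees; the focal length in pixels is half the picture's height over the tangent of half this angle, whatever the lens; pixels are square), "cx", "cy" (the principal point, pixels), "dist_coeffs" ([k1, k2, p1, p2, k3] as OpenCV has them; the pictures are not rectified), "rvec" (rotation vector, rad) and "tvec" (3), from world to camera coordinates, as OpenCV has them; the wrist camera has in their place "mount" (4x4, takes a point from camera to tool coordinates, whose origin is the TCP and whose axes are the flange's). Camera axes: x right, y down, z forward; pixel columns grow to the right and rows downward; lengths in m; the calibration is good to about 2 mm. A picture is of the moment at which its call begins: read the wrist's pose just before it. There is no depth.
- close_job(): hands the job in, once; it reports no verdict.
The state is a dict: "clock": time; "joint_pos": joint angles; "qvel": joint speeds; "tau": joint torques, N m; "tool_pos": TCP position; "orientation": TCP orientation; "force": force on the tool from outside, world axes, zero at the start; "moment": the same for the moment, N m; "opening": finger opening in m.
Only numpy, scipy, OpenCV 4.12 (cv2) and the standard library are available. Lean on these libraries where they do the work, as an engineer would, in place of code of your own. Each camera call takes 0.05 s, during which the arm holds its last target.

## Working session

There is one attempt and no reset: what is moved stays moved. The work goes in short steps, Python scripts to look and compute and a tool call to move; the robot and the scene stay as the last step left them, time stands still between calls to the robot, and variables do not carry over. Pictures are saved under pics/ and viewed, and the job is handed in when it is done.

Besides the shell and the picture viewer there is one more tool, called by a JSON object that holds its "api" and its "payload". jog_arm: Moves the arm, as the interface text tells. Its arguments: {"type":"object","properties":{"commands":{"type":"array","items":{"type":"array","items":{"type":"number"}}},"fingers":{"type":"number"}},"required":["commands"]}

```bash
mkdir -p pics; ls; cat > h.py <<'E'
import numpy as np,cv2,json
from plant import get_obs,snapshot,close_job,hold_point_z
from scipy.spatial.transform import Rotation as Ro
def snap(n):
    o=get_obs();s=snapshot(n)
    img=s['image'];H=img.shape[0]
    f=H/2/np.tan(np.radians(s['fov_y'])/2)
    s['K']=np.array([[f,0,s['cx']],[0,f,s['cy']],[0,0,1.]]);s['d']=np.array(s['dist_coeffs'],float)
    if 'mount' in s:
        T=np.eye(4);T[:3,:3]=Ro.from_euler('xyz',o['orientation'],degrees=True).as_matrix();T[:3,3]=o['tool_pos']
        C=T@np.array(s['mount']);s['R']=C[:3,:3].T;s['t']=-s['R']@C[:3,3]
    else:
        s['R']=cv2.Rodrigues(np.array(s['rvec'],float))[0];s['t']=np.array(s['tvec'],float).ravel()
    s['c']=-s['R'].T@s['t']
    return s
def save(s,fn): cv2.imwrite('pics/'+fn+'.png',cv2.cvtColor(s['image'],cv2.COLOR_RGB2BGR)); np.savez('pics/'+fn+'.npz',**{k:s[k] for k in('image','K','d','R','t','c')})
def load(fn): return dict(np.load('pics/'+fn+'.npz'))
def ray(s,u,v):
    p=cv2.undistortPoints(np.array([[[u,v]]],float),s['K'],s['d'])[0,0]
    d=s['R'].T@np.array([p[0],p[1],1.]);return s['c'],d/np.linalg.norm(d)
def plane(s,u,v,z):
    c,d=ray(s,u,v);return c+d*(z-c[2])/d[2]
def tri(*obs):
    A=np.zeros((3,3));b=np.zeros(3)
    R=[ray(s,u,v) for s,u,v in obs]
    for c,d in R:
        M=np.eye(3)-np.outer(d,d);A+=M;b+=M@c
    p=np.linalg.solve(A,b);return p,[np.linalg.norm((np.eye(3)-np.outer(d,d))@(p-c)) for c,d in R]
def proj(s,P):
    return cv2.projectPoints(np.array(P,float).reshape(-1,3),cv2.Rodrigues(s['R'])[0],s['t'],s['K'],s['d'])[0].reshape(-1,2)
E
python3 - <<'E'
from h import *
print(get_obs(),hold_point_z)
for n in('scene','top','wrist'):
    s=snap(n);save(s,n+'0');print(n,s['c'],s['K'][0,0],s['d'])
a=[cv2.imread(f'pics/{n}0.png') for n in('scene','top')]
E
```

```text
pics
{'clock': 0.0, 'joint_pos': array([-5.76899153e+01,  2.05918796e+01,  6.33515417e-01, -2.02710754e-02,
       -7.01361328e+01, -1.65084873e+01]), 'qvel': array([-0.14208264, -0.03139181,  0.01481574,  0.03744562,  0.04377417,
        0.02113188]), 'tau': array([ 9.37901241e-04, -5.82718241e+01,  2.93059838e+01,  6.99734196e+00,
        6.71107948e-03, -2.29008247e-04]), 'tool_pos': array([ 0.18366399, -0.64901844,  0.22561524]), 'orientation': array([ 1.79903983e+02, -8.58415943e-03, -1.64205299e+02]), 'force': array([-0.27045388, -0.34764981,  0.77658581]), 'moment': array([-0.01786407, -0.00829893, -0.01497683]), 'opening': 0.08782383848426421} 0.0188
scene [ 0.67036666 -0.76481277  0.90483424] 358.24860888104666 [-0.06435558  0.          0.          0.          0.        ]
top [ 0.48206196 -0.0022161   1.28489916] 465.12485645676463 [0.05072771 0.         0.         0.         0.        ]
wrist [ 0.11496547 -0.67024771  0.38381343] 294.53753327782914 [-0.05585696  0.          0.          0.          0.        ]
```

View pics/scene0.png

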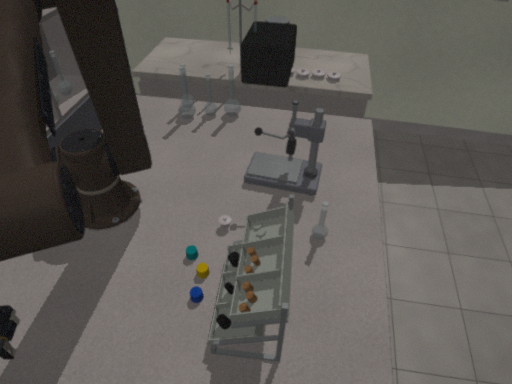

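View pics/top0.png

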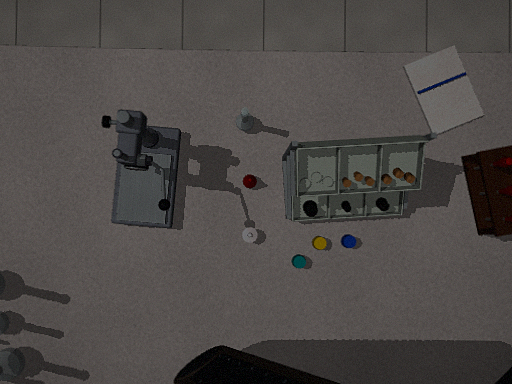

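View pics/wrist0.png

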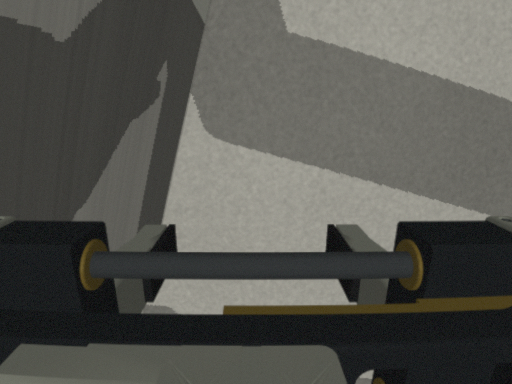

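{"api": "jog_arm", "payload": {"commands": [[10,-36,0,0],[10,-36,0,0],[10,-36,0,0],[10,-36,0,0],[8,-30,0,0],[8,-30,0,0],[8,-30,0,0],[8,-30,0,0],[0,0,0,0],[0,0,0,0]]}}

```text
clock: 0.98
tool_pos: [0.256, -0.9142, 0.2182]
orientation: [179.5, -0.0, -164.2]
force: [0.3, 0.4, -1.4]
opening: 0.0873
```

```bash
python3 - <<'E'
from h import *
o=get_obs();print(o['clock'],o['joint_pos'],o['tool_pos'],o['orientation'],o['force'])
def crop(fn,x0,y0,x1,y1,k,out):
    im=cv2.imread(f'pics/{fn}.png')[y0:y1,x0:x1];cv2.imwrite(f'pics/{out}.png',cv2.resize(im,None,fx=k,fy=k,interpolation=cv2.INTER_CUBIC))
crop('top0',270,110,450,270,4,'c_bin_top');crop('scene0',180,190,340,360,4.7/1.4,'c_bin_sc')
crop('top0',90,90,270,250,4,'c_st_top');crop('scene0',210,80,350,250,3.4,'c_st_sc')
E
```

```text
0.9833 [-6.27201108e+01  5.13430256e+01  5.40436111e+01 -5.42029875e-02
 -9.31584020e+01 -1.15059977e+01] [ 0.25604066 -0.91418672  0.21822658] [ 1.79540585e+02 -3.82649243e-02 -1.64223185e+02] [ 0.338448   0.436199  -1.3991395]
```

View pics/c_bin_top.png

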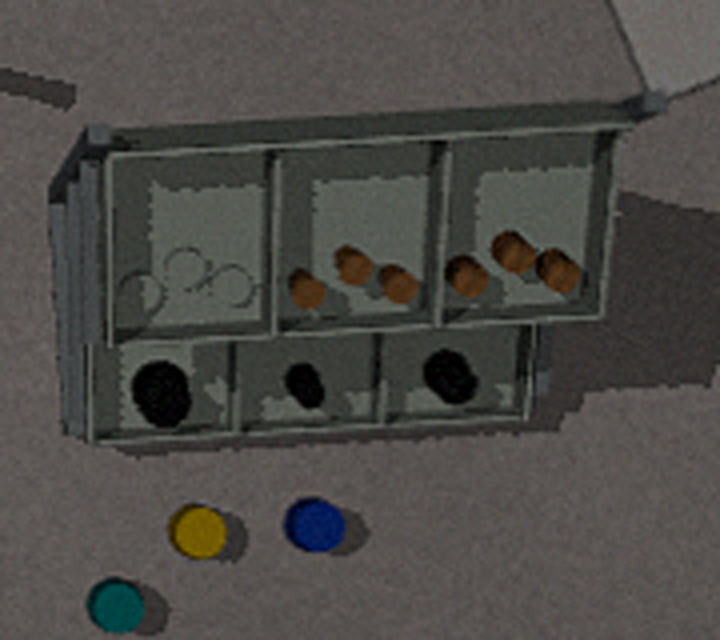

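View pics/c_bin_sc.png

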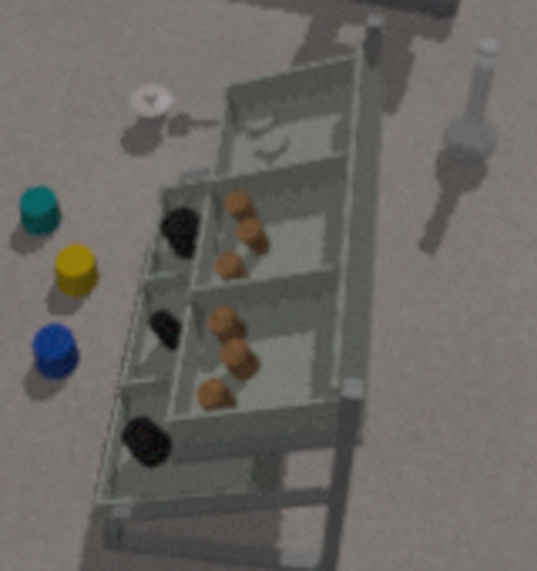

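View pics/c_st_top.png

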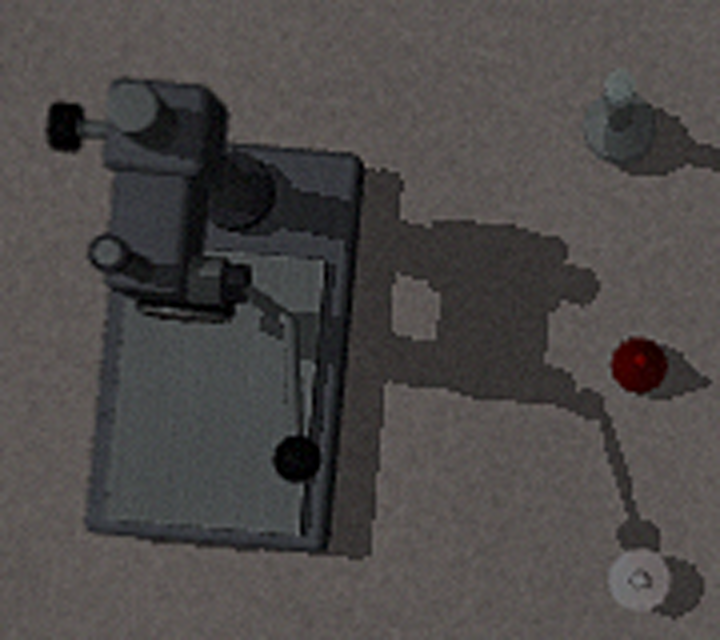

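View pics/c_st_sc.png

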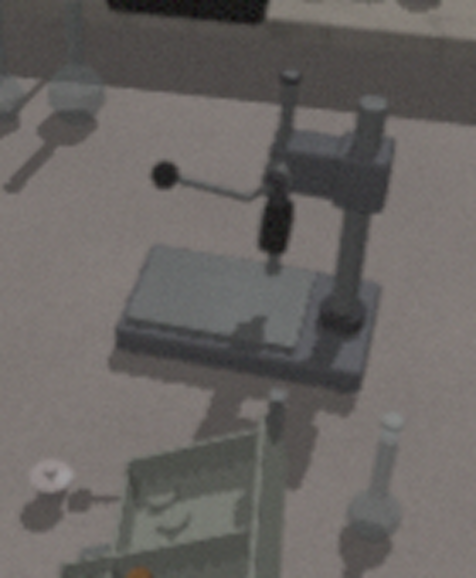

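{"api": "jog_arm", "payload": {"commands": [[8,-30,0,0],[8,-30,0,0],[8,-30,0,0],[8,-30,0,0],[8,-30,0,0],[8,-30,0,0],[8,-30,0,0],[8,-30,0,0],[0,0,0,0],[0,0,0,0]]}}

```text
clock: 1.82
tool_pos: [0.2836, -1.023, 0.1783]
orientation: [-172.2, -0.8, -164.2]
force: [-0.2, -0.1, 0.4]
opening: 0.0874
```

```bash
python3 - <<'E'
from h import *
o=get_obs();print(o['clock'],o['joint_pos'],o['tool_pos'],o['orientation'],o['force'])
E
```

```text
1.8167 [-63.28020589  62.7270874   71.51519239   2.26881499 -91.25358691
 -10.70878662] [ 0.28362323 -1.0229549   0.17831954] [-172.17546789   -0.80638855 -164.24315927] [-0.18058205 -0.09983288  0.42927297]
```

{"api": "jog_arm", "payload": {"commands": [[8,-30,0,0],[8,-30,0,0],[8,-30,0,0],[8,-30,0,0],[8,-30,0,0],[-8,30,0,0],[-8,30,0,0],[-8,30,0,0],[0,0,0,0],[0,0,0,0]]}}

```text
clock: 2.65
tool_pos: [0.2771, -1.002, 0.1484]
orientation: [-166.0, -1.5, -164.4]
force: [0.3, -1.0, 1.1]
opening: 0.088
```

```bash
python3 - <<'E'
from h import *
o=get_obs();print(o['clock'],o['joint_pos'],o['tool_pos'],o['orientation'],o['force'])
print(Ro.from_euler('xyz',o['orientation'],degrees=True).as_matrix())
E
```

```text
2.65 [-62.35828746  51.16537524  41.69014423   4.64608666 -67.13281104
 -13.12077575] [ 0.27711212 -1.00199994  0.14842121] [-165.96267822   -1.46228336 -164.35558209] [ 0.3099359  -0.95785017  1.14373748]
[[-0.9626402  -0.26757403  0.04156894]
 [-0.2695786   0.93252886 -0.24024427]
 [ 0.02551889 -0.24247489 -0.969822  ]]
```

{"api": "jog_arm", "payload": {"commands": [[0,0,10,7],[0,0,10,7],[0,0,10,7],[0,0,10,7],[0,0,10,7],[0,0,10,7],[0,0,10,7],[0,0,10,7],[0,0,10,7],[0,0,10,7]]}}

```text
clock: 3.48
tool_pos: [0.274, -0.987, 0.2352]
orientation: [-165.7, -2.2, -94.3]
force: [-0.4, -1.4, 0.3]
opening: 0.0877
```

{"api": "jog_arm", "payload": {"commands": [[0,0,0,7],[0,0,0,7],[0,0,0,7],[0,0,0,7],[0,0,0,7],[0,0,0,5],[8,-30,5,0],[8,-30,5,0],[8,-30,5,0],[8,-30,5,0]]}}

```text
clock: 4.32
tool_pos: [0.284, -0.9823, 0.2083]
orientation: [-168.0, -9.4, -56.3]
force: [-0.2, 1.0, 0.3]
opening: 0.0878
```

```bash
cat > st.py <<'E'
from h import *
o=get_obs();print(o['clock'],o['joint_pos'].round(1),o['tool_pos'].round(4),o['orientation'].round(1),o['force'].round(1))
R=Ro.from_euler('xyz',o['orientation'],degrees=True).as_matrix();print(R.round(3))
print('lean',np.degrees(np.arccos(-R[2,2])),'az',np.degrees(np.arctan2(R[1,2],R[0,2])),'jaw tilt',np.degrees(np.arcsin(R[2,1])))
E
python3 st.py
```

```text
4.3167 [-68.5  58.6  71.7 -13.8 -96.3 100.8] [ 0.284  -0.9823  0.2083] [-168.    -9.4  -56.3] [-0.2  1.   0.3]
[[ 0.547 -0.795  0.262]
 [-0.821 -0.571 -0.018]
 [ 0.164 -0.206 -0.965]]
lean 15.246150833620712 az -3.8929641839636786 jaw tilt -11.864670469270756
```

{"api": "jog_arm", "payload": {"commands": [[8,-32,20,0],[8,-32,20,0],[8,-32,20,0],[8,-32,20,0],[8,-32,20,0],[8,-32,20,0],[8,-32,20,0],[8,-32,20,0],[8,-32,20,0],[8,-32,20,0]]}}

```text
clock: 5.15
tool_pos: [0.3167, -1.0548, 0.3008]
orientation: [-173.8, -24.1, -58.8]
force: [-0.7, 0.5, -0.5]
opening: 0.0878
```

```bash
python3 st.py
```

```text
5.15 [-66.6  55.2  71.7  -9.4 -83.5  98.3] [ 0.3167 -1.0548  0.3008] [-173.8  -24.1  -58.8] [-0.7  0.5 -0.5]
[[ 0.473 -0.827  0.303]
 [-0.78  -0.553 -0.291]
 [ 0.408 -0.098 -0.907]]
lean 24.84514961670541 az -43.89089506837855 jaw tilt -5.648365013996994
```

{"api": "jog_arm", "payload": {"commands": [[8,-32,16,0],[8,-32,16,0],[8,-32,16,0],[8,-32,16,0],[8,-32,16,0],[8,-32,16,0],[8,-32,16,0],[8,-32,16,0],[8,-32,16,0],[8,-32,16,0]]}}

```text
clock: 5.98
tool_pos: [0.348, -1.1415, 0.3509]
orientation: [-179.3, -38.4, -59.8]
force: [0.3, 0.4, -0.6]
opening: 0.0874
```

```bash
python3 st.py
```

```text
5.9833 [-65.1  56.   71.7  -4.3 -67.6  95.8] [ 0.348  -1.1415  0.3509] [-179.3  -38.4  -59.8] [ 0.3  0.4 -0.6]
[[ 0.395 -0.86   0.323]
 [-0.677 -0.51  -0.53 ]
 [ 0.621 -0.009 -0.784]]
lean 38.367374160541516 az -58.691149261585686 jaw tilt -0.5172315699047179
```

```bash
cat > meas.py <<'E'
from h import *
T=load('top0');S=load('scene0')
def mask(s,box):
    x0,y0,x1,y1=box;g=s['image'].max(2).astype(int)
    m=np.zeros(g.shape,np.uint8);m[y0:y1,x0:x1]=(g[y0:y1,x0:x1]<22)
    n,l,st,c=cv2.connectedComponentsWithStats(m);return [(st[i].tolist(),c[i].round(1).tolist()) for i in range(1,n) if st[i,4]>20]
print('T',mask(T,(285,190,415,222)));print('S',mask(S,(205,240,265,340)))
g=lambda s,u,v:(s,u,v)
for n,a,b in [('lipL',(293,219.3),(228.6,246.6)),('lipR',(401.8,213.8),(209.8,339)),
 ]:
    print(n,tri(g(T,*a),g(S,*b)))
E
python3 meas.py
```

```text
T [([376, 197, 13, 14, 125], [382.0, 203.8]), ([303, 200, 15, 17, 182], [310.0, 208.1]), ([341, 201, 10, 11, 74], [345.9, 206.0])]
S [([226, 284, 7, 10, 30], [229.3, 288.3]), ([219, 315, 11, 13, 60], [224.5, 321.8])]
lipL (array([ 0.47669468, -0.13375549,  0.04447359]), [np.float64(0.0009008551188774001), np.float64(0.0009008551188773843)])
lipR (array([ 0.49677667, -0.42001183,  0.05047098]), [np.float64(0.003021258178193093), np.float64(0.0030212581781929406)])
```

```bash
python3 - <<'E'
from h import *
def crop(fn,x0,y0,x1,y1,k,out):
    im=cv2.imread(f'pics/{fn}.png')[y0:y1,x0:x1];im=cv2.resize(im,None,fx=k,fy=k,interpolation=cv2.INTER_CUBIC)
    im=cv2.convertScaleAbs(im,alpha=1.8,beta=10)
    for i in range(x0,x1,10): cv2.putText(im,str(i),(int((i-x0)*k),8),0,.3,(0,255,255));im[:,int((i-x0)*k)]=im[:,int((i-x0)*k)]//2+60
    for i in range(y0,y1,10): cv2.putText(im,str(i),(0,int((i-y0)*k)),0,.3,(0,255,255));im[int((i-y0)*k)]=im[int((i-y0)*k)]//2+60
    cv2.imwrite(f'pics/{out}.png',im)
crop('top0',100,100,200,232,4.5,'g1');crop('scene0',240,95,330,195,6,'g2');crop('top0',280,170,425,230,5.5,'g3');crop('scene0',200,200,300,350,4,'g4')
E
```

```text
(no output)
```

View pics/g1.png

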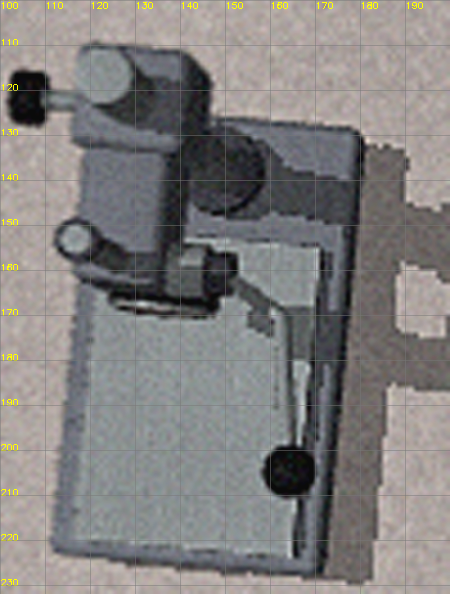

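View pics/g2.png

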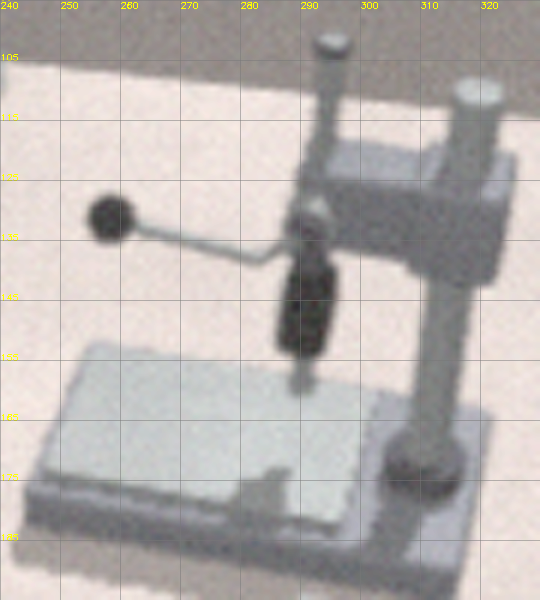

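View pics/g3.png

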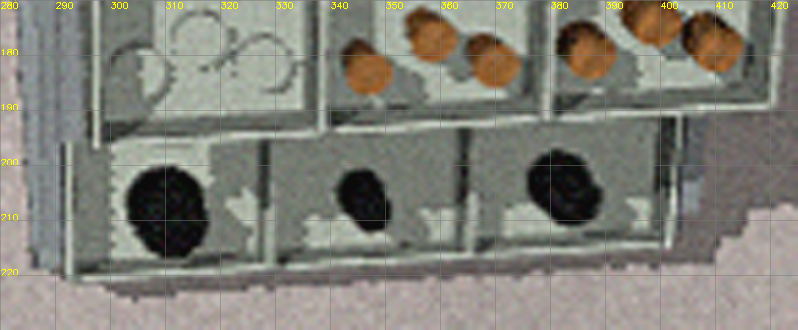

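View pics/g4.png

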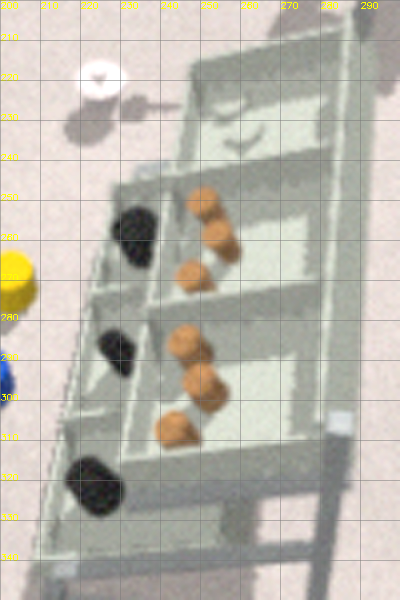

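```bash
cat > meas2.py <<'E'
from h import *
T=load('top0');S=load('scene0')
g=lambda s,u,v:(s,u,v)
for n,a,b in [('lipL',(292.5,219.5),(228,246)),('lipR',(400.5,214.5),(210,338.5)),
 ('upL',(295.5,196.5),(247,216.5)),('upR',(419.5,190.5),(230.5,313.5)),
 ('stop',(310,208.3),(233.5,258.3)),('med',(382,203.8),(224,321.5)),('small',(345.9,206),(229.2,288)),
 ('ball',(164.3,205),(257.5,131.3)),('pFL',(116,220),(255,157)),('pFR',(165,224.3),(247,173.3)),('pBR',(171.5,153),(296,184)),
 ('colTop',(123,117),(318.5,110))]:
    p,e=tri(g(T,*a),g(S,*b));print(n,(p*1000).round(1),'err',(np.array(e)*1000).round(1))
for n,a in [('pFL',(116,220)),('pFR',(165,224.3)),('pBR',(171.5,153))]: print(n,plane(T,*a,.046))
for n,a in [('pFL',(255,157)),('pFR',(247,173.3)),('pBR',(296,184))]: print(n,plane(S,*a,.046))
E
python3 meas2.py
```

```text
lipL [ 475.4 -132.5   45.5] err [0.1 0.1]
lipR [ 495.6 -417.5   47.1] err [3.7 3.7]
upL [ 531.9 -124.9  180.3] err [1.2 1.2]
upR [ 551.9 -414.2  189.9] err [4.2 4.2]
stop [ 504.4 -178.1   53.6] err [1.1 1.1]
med [ 521.1 -368.8   49.6] err [1.4 1.4]
small [ 513.  -273.4   50.7] err [0.2 0.2]
ball [506.1 173.3 254. ] err [0.8 0.8]
pFL [468.7 343.7  11.8] err [0.1 0.1]
pFR [461.4 207.1  40.7] err [2.6 2.6]
pBR [648.7 193.7  33. ] err [2. 2.]
colTop [689.  254.2 306.3] err [0.4 0.4]
pFL [0.46908837 0.33439012 0.046     ]
pFR [0.45896446 0.20557025 0.046     ]
pBR [0.64901767 0.1920361  0.046     ]
pFL [0.47631447 0.30119964 0.046     ]
pFR [0.46525466 0.20178826 0.046     ]
pBR [0.64711902 0.17866167 0.046     ]
```

{"api": "jog_arm", "payload": {"commands": [[0,40,0,7],[0,40,0,7],[0,40,0,7],[0,40,0,7],[0,40,0,7],[0,40,0,7],[0,40,0,7],[0,40,0,7],[0,40,0,7],[0,40,0,7]], "fingers": 50}}

```text
clock: 6.82
tool_pos: [0.3469, -0.7418, 0.3516]
orientation: [-179.6, -38.2, 10.4]
force: [0.1, 0.0, -0.2]
opening: 0.0501
```

```bash
python3 st.py
```

```text
6.8167 [-70.5  30.7  36.9 -37.7 -89.7 169.1] [ 0.3469 -0.7418  0.3516] [-179.6  -38.2   10.4] [ 0.1  0.  -0.2]
[[ 0.773  0.185  0.607]
 [ 0.142 -0.983  0.119]
 [ 0.619 -0.006 -0.786]]
lean 38.21115407706453 az 11.092015845413215 jaw tilt -0.3359146219316411
```

{"api": "jog_arm", "payload": {"commands": [[8,40,0,0],[8,40,0,0],[8,40,0,0],[8,40,0,0],[10,40,-5,0],[10,40,-10,0],[10,39,-10,0],[10,39,-10,2],[10,38,-10,2],[10,38,-10,2]]}}

```text
clock: 7.65
tool_pos: [0.4403, -0.3482, 0.2963]
orientation: [-179.6, -38.3, 16.2]
force: [1.8, 0.1, 0.5]
opening: 0.0499
```

```bash
python3 st.py
```

```text
7.65 [-43.6   1.2 -10.4 -37.3 -62.8 162.8] [ 0.4403 -0.3482  0.2963] [-179.6  -38.3   16.2] [1.8 0.1 0.5]
[[ 0.754  0.284  0.592]
 [ 0.219 -0.959  0.18 ]
 [ 0.619 -0.006 -0.785]]
lean 38.256903582845695 az 16.89770986439863 jaw tilt -0.3298225605100527
```

{"api": "jog_arm", "payload": {"commands": [[2,33,-5,0],[2,33,-5,0],[2,33,-5,0],[2,33,-10,0],[2,31,-15,0],[2,0,-25,0],[2,0,-25,0],[2,0,-25,0],[2,0,-20,0],[0,0,0,0]]}}

```text
clock: 8.48
tool_pos: [0.4574, -0.1857, 0.1574]
orientation: [-179.1, -38.0, 15.9]
force: [-0.9, -0.0, -0.4]
opening: 0.0498
```

```bash
python3 st.py; python3 - <<'E'
from h import *
s=snap('wrist');save(s,'w1');s=snap('scene');save(s,'s1')
print(proj(load('w1'),[[.5044,-.178,.056]]))
E
```

```text
8.4833 [-23.1  -1.8 -32.2 -42.  -36.6 158.6] [ 0.4574 -0.1857  0.1574] [-179.1  -38.    15.9] [-0.9 -0.  -0.4]
[[ 0.758  0.282  0.589]
 [ 0.215 -0.959  0.183]
 [ 0.616 -0.012 -0.788]]
lean 38.046746270234884 az 17.275449691677363 jaw tilt -0.6824573728499949
[[256.8084406  216.04991165]]
```

View pics/w1.png

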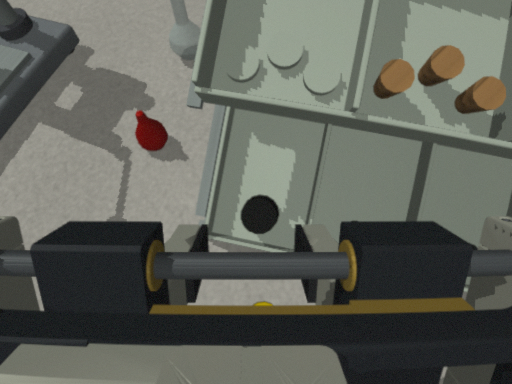

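View pics/s1.png

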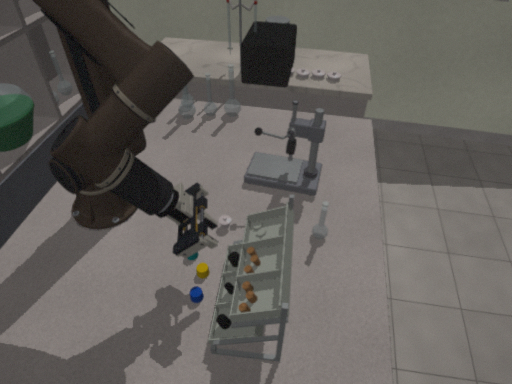

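```bash
python3 - <<'E'
from h import *
s=load('w1');T=load('top0')
g=s['image'].max(2);m=np.zeros(g.shape,np.uint8);m[190:240,235:290]=g[190:240,235:290]<25
n,l,st,c=cv2.connectedComponentsWithStats(m);i=1+st[1:,4].argmax();print(st[i],c[i],s['c'])
# centre on stopper: view direction vs axis
ax=np.array([-.4226*.9975,-.4226*.07,.906])
C=np.array([.5044,-.178,.056]);v=s['c']-C;print('dist',np.linalg.norm(v),'angle axis',np.degrees(np.arccos(ax@v/np.linalg.norm(v))))
for z in(.054,.058):
    P=plane(s,*c[i],z+.0068);print(P, plane(T,310,208.3,z))
print(proj(s,[C,C+.015*ax,C-.015*ax]),proj(T,[C,C+.015*ax,C-.015*ax]))
E
```

```text
[261 197  17  20  55] [270.94545455 204.09090909] [ 0.4198314  -0.20030665  0.32642923]
dist 0.2842206898102241 angle axis 8.195457178334042
[ 0.51825363 -0.18811004  0.0608    ] [ 0.50545949 -0.17779541  0.054     ]
[ 0.51677154 -0.1882937   0.0648    ] [ 0.50538345 -0.17722483  0.058     ]
[[256.8084406  216.04991165]
 [255.46681935 217.93515637]
 [258.01597971 214.3528927 ]] [[310.18382578 208.68886108]
 [311.08845625 211.02624025]
 [309.29962628 206.40386346]]
```

```bash
python3 - <<'E'
from h import *
s=load('w1')
g=s['image'].max(2)
for th in(40,55,70):
    m=np.zeros(g.shape,np.uint8);m[185:245,230:295]=g[185:245,230:295]<th
    n,l,st,c=cv2.connectedComponentsWithStats(m);i=1+st[1:,4].argmax();print(th,st[i],c[i])
    P=plane(s,*c[i],.056);print(P)
R=s['R'].T;print('image right',R[:,0],'down',R[:,1])
E
```

```text
40 [ 242  196   36   37 1034] [259.5483559  214.07059961]
[ 0.50706165 -0.17998556  0.056     ]
55 [ 242  196   37   37 1074] [259.56052142 214.05772812]
[ 0.50707748 -0.17999327  0.056     ]
70 [ 241  195   38   39 1110] [259.54774775 214.17387387]
[ 0.50696075 -0.18001352  0.056     ]
image right [ 0.28289546 -0.95908199 -0.01148421] down [-0.88775124 -0.25728474 -0.3817097 ]
```

{"api": "jog_arm", "payload": {"commands": [[6,-1,-20,0],[6,-1,-20,0],[7,-2,-21,0],[0,0,0,0],[7,2,-9,0],[7,2,-9,0],[0,0,0,0],[0,0,0,0],[0,0,0,0],[0,0,0,0]], "fingers": 44}}

```text
clock: 9.42
tool_pos: [0.4908, -0.1859, 0.0821]
orientation: [-179.4, -38.2, 16.1]
force: [-0.4, 0.5, -0.3]
opening: 0.0443
```

```bash
python3 st.py; python3 - <<'E'
from h import *
s=snap('wrist');save(s,'w2')
print(proj(load('w2'),[[.506,-.180,.056]]))
E
```

```text
9.4167 [-25.4   8.8 -30.9 -53.1 -31.5 173.6] [ 0.4908 -0.1859  0.0821] [-179.4  -38.2   16.1] [-0.4  0.5 -0.3]
[[ 0.755  0.283  0.591]
 [ 0.217 -0.959  0.182]
 [ 0.618 -0.009 -0.786]]
lean 38.18225436243091 az 17.092965583971367 jaw tilt -0.5033864316927676
[[247.16901248 225.45627669]]
```

View pics/w2.png

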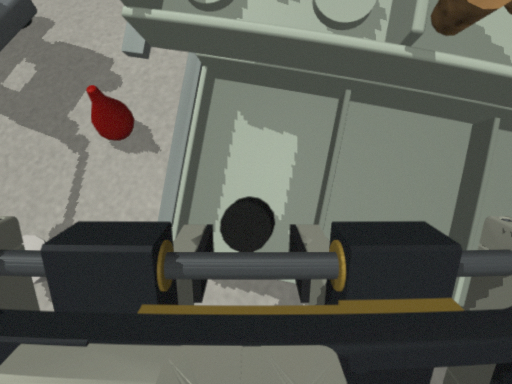

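{"api": "jog_arm", "payload": {"commands": [[-2,2,2,-6.5],[-3,2.5,2,-6.5],[0,0,0,0],[0,0,0,0],[5,0.3,-6,0],[5,0.3,-6,0],[0,0,0,0],[0,0,0,0],[0,0,0,0],[0,0,0,0]]}}

```text
clock: 10.3
tool_pos: [0.4953, -0.1821, 0.0715]
orientation: [-179.3, -37.8, 5.0]
force: [-0.4, -0.2, 0.1]
opening: 0.044
```

```bash
python3 st.py; python3 - <<'E'
from h import *
s=snap('wrist');save(s,'w3')
s=load('w3');print(proj(s,[[.506,-.180,.056]]))
g=s['image'].max(2)
m=np.zeros(g.shape,np.uint8);m[170:250,210:292]=g[170:250,210:292]<45
n,l,st,c=cv2.connectedComponentsWithStats(m);i=1+st[1:,4].argmax();print(st[i],c[i],plane(s,*c[i],.058))
E
```

```text
10.3 [-17.    7.3 -35.7 -51.2 -18.  157.5] [ 0.4953 -0.1821  0.0715] [-179.3  -37.8    5. ] [-0.4 -0.2  0.1]
[[ 0.787  0.094  0.61 ]
 [ 0.069 -0.996  0.065]
 [ 0.613 -0.009 -0.79 ]]
lean 37.81463110693815 az 6.0774504090477475 jaw tilt -0.5195917745648176
[[247.2935993  229.19694793]]
[ 220  199   54   51 2281] [246.96448926 226.01402893] [ 0.50753661 -0.17967498  0.058     ]
```

View pics/w3.png

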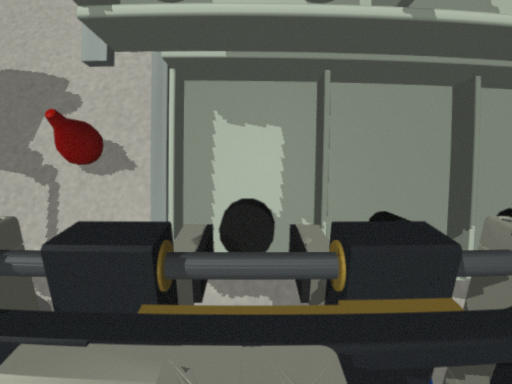

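{"api": "jog_arm", "payload": {"commands": [[4.5,0.7,-5,0],[4.5,0.7,-5,0],[4.5,0.7,-5,0],[4,0.6,-4,0],[0,0,0,0],[0,0,0,0],[0,0,0,0],[0,0,0,0],[0,0,0,0],[0,0,0,0]]}}

```text
clock: 11.18
tool_pos: [0.5129, -0.179, 0.0526]
orientation: [-179.3, -37.8, 5.0]
force: [0.2, -0.6, -0.2]
opening: 0.0438
```

```bash
python3 st.py; python3 - <<'E'
from h import *
s=snap('wrist');save(s,'w4')
s=snap('scene');save(s,'s4');im=s['image'][190:350,180:300];cv2.imwrite('pics/s4c.png',cv2.convertScaleAbs(cv2.resize(im[:,:,::-1],None,fx=4,fy=3.7,interpolation=2),alpha=1.6))
E
```

```text
11.1833 [-17.8  10.8 -33.8 -55.9 -17.4 163. ] [ 0.5129 -0.179   0.0526] [-179.3  -37.8    5. ] [ 0.2 -0.6 -0.2]
[[ 0.787  0.094  0.61 ]
 [ 0.069 -0.996  0.065]
 [ 0.613 -0.009 -0.79 ]]
lean 37.83459687415089 az 6.076817754447882 jaw tilt -0.533089588922436
```

View pics/w4.png

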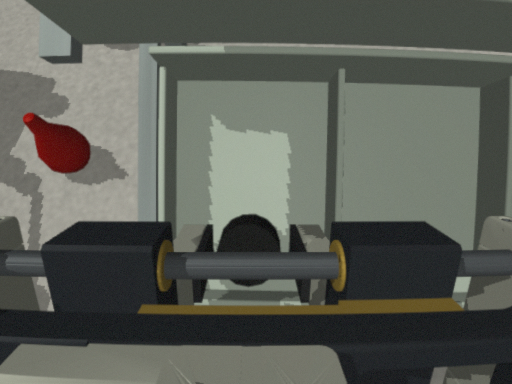

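View pics/s4c.png

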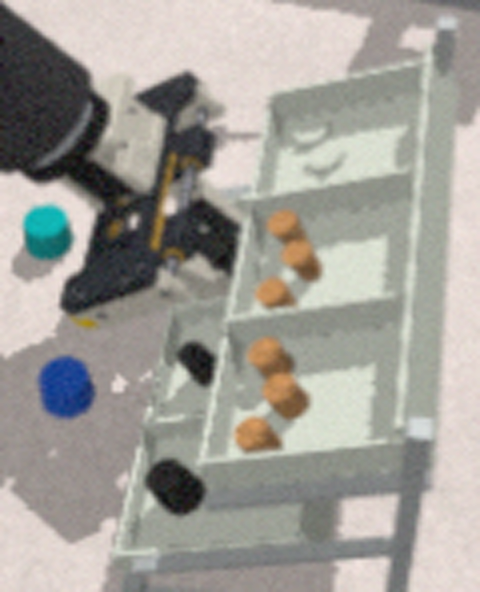

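{"api": "jog_arm", "payload": {"commands": [[1,0,-1.5,0],[0,0,0,0],[0,0,0,0],[0,0,0,0],[0,0,0,0],[0,0,0,0],[0,0,0,0],[0,0,0,0],[0,0,0,0],[0,0,0,0]], "fingers": 20}}

```text
clock: 12.12
tool_pos: [0.5139, -0.179, 0.0508]
orientation: [-179.3, -37.8, 5.0]
force: [0.4, -0.6, -0.8]
opening: 0.0353
```

{"api": "jog_arm", "payload": {"commands": [[-3,0,8,0],[-4,0,10,0],[-5,0,14,0],[-5,0,14,0],[-5,0,14,0],[-5,0,14,0],[0,0,14,0],[0,0,14,0],[0,0,0,0],[0,0,0,0]]}}

```text
clock: 12.95
tool_pos: [0.487, -0.1785, 0.1535]
orientation: [-179.3, -37.9, 5.1]
force: [0.7, 0.4, -0.8]
opening: 0.0353
```

```bash
python3 st.py; python3 - <<'E'
from h import *
s=snap('wrist');save(s,'w5')
E
```

```text
12.95 [ -6.9  -3.9 -40.7 -26.9 -17.8 125.3] [ 0.487  -0.1785  0.1535] [-179.3  -37.9    5.1] [ 0.7  0.4 -0.8]
[[ 0.786  0.095  0.611]
 [ 0.069 -0.995  0.066]
 [ 0.614 -0.009 -0.789]]
lean 37.9059960400671 az 6.125792219904692 jaw tilt -0.5209786340085946
```

View pics/w5.png

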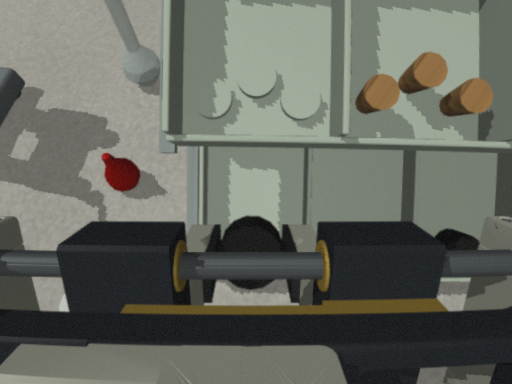

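{"api": "jog_arm", "payload": {"commands": [[0,0,30,0],[0,0,40,0],[0,0,40,0],[5,10,36,0],[10,36,5,0],[10,38,0,0],[5,40,0,0],[0,40,0,0],[0,40,0,0],[0,40,0,0]]}}

```text
clock: 13.83
tool_pos: [0.5091, 0.0037, 0.3001]
orientation: [-179.6, -37.2, 4.7]
force: [2.5, -1.1, 0.5]
opening: 0.0348
```

```bash
python3 st.py
```

```text
13.8333 [ 30.5 -20.9 -53.6  34.4 -27.   37.6] [0.5091 0.0037 0.3001] [-179.6  -37.2    4.7] [ 2.5 -1.1  0.5]
[[ 0.794  0.086  0.602]
 [ 0.065 -0.996  0.057]
 [ 0.604 -0.006 -0.797]]
lean 37.186686554344625 az 5.4135863840964795 jaw tilt -0.35207565082556097
```

{"api": "jog_arm", "payload": {"commands": [[0,36,0,0],[0,38,0,0],[-3,38,0,0],[-4,38,0,-2],[-5,38,0,-2],[-8,36,0,-2],[-8,36,0,-2],[-8,0,0,-2],[0,0,0,0],[0,0,0,0]]}}

```text
clock: 14.67
tool_pos: [0.4735, 0.2635, 0.2998]
orientation: [-179.8, -37.1, -5.0]
force: [-0.0, -0.4, -0.1]
opening: 0.0349
```

```bash
python3 st.py
```

```text
14.6667 [ 68.2  -8.9 -49.7  49.8 -49.1 -17. ] [0.4735 0.2635 0.2998] [-179.8  -37.1   -5. ] [-0.  -0.4 -0.1]
[[ 0.794 -0.085  0.602]
 [-0.07  -0.996 -0.049]
 [ 0.604 -0.003 -0.797]]
lean 37.148320662634866 az -4.668687823130198 jaw tilt -0.16468410395381963
```

{"api": "jog_arm", "payload": {"commands": [[0,0,-30,0],[0,0,-35,0],[0,0,-35,0],[0,0,-35,0],[0,0,-20,0],[0,0,0,0],[0,0,0,0],[0,0,0,0],[0,0,0,0],[0,0,0,0]]}}

```text
clock: 15.5
tool_pos: [0.4879, 0.2845, 0.1759]
orientation: [178.8, -35.2, -5.3]
force: [0.4, -0.2, 0.2]
opening: 0.0349
```

```bash
python3 st.py; python3 - <<'E'
from h import *
s=snap('wrist');save(s,'w6');print(proj(s,[[.6093,.2602,.089],[.6093,.2602,.046]]))
s=snap('scene');save(s,'s6')
im=s['image'][80:230,200:340];cv2.imwrite('pics/s6c.png',cv2.convertScaleAbs(cv2.resize(im[:,:,::-1],None,fx=4,fy=4,interpolation=2),alpha=1.6))
E
```

```text
15.5 [ 58.3   2.3 -58.2  69.6 -34.1 -35.2] [0.4879 0.2845 0.1759] [178.8 -35.2  -5.3] [ 0.4 -0.2  0.2]
[[ 0.814 -0.105  0.572]
 [-0.076 -0.994 -0.074]
 [ 0.576  0.017 -0.817]]
lean 35.193725099459066 az -7.368765741753343 jaw tilt 0.9512637995624198
[[259.66466024 133.99000653]
 [257.97452924 153.67279278]]
```

View pics/w6.png

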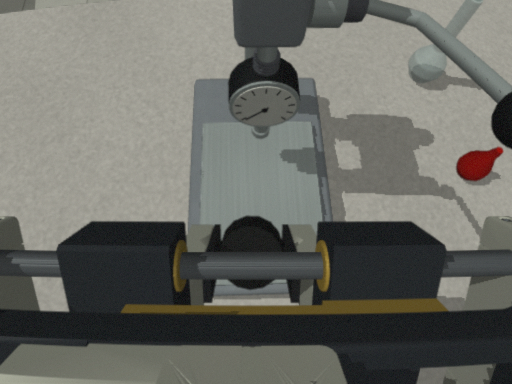

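View pics/s6c.png

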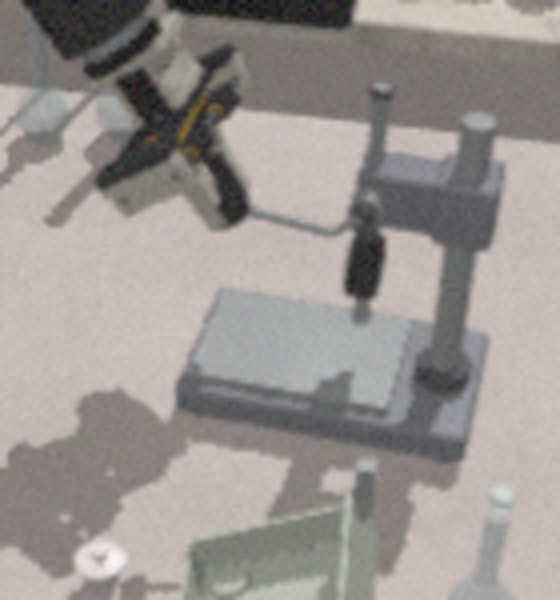

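{"api": "jog_arm", "payload": {"commands": [[12,-4,0,0],[15,-6,-5,0],[15,-6,-15,0],[15,-5,-20,0],[0,0,-20,0],[0,0,-20,0],[0,0,0,0],[0,0,0,0],[0,0,0,0],[0,0,0,0]]}}

```text
clock: 16.43
tool_pos: [0.546, 0.274, 0.1121]
orientation: [177.6, -34.0, -5.2]
force: [0.8, 0.9, -0.3]
opening: 0.0353
```

```bash
python3 st.py; python3 - <<'E'
from h import *
s=snap('wrist');save(s,'w7');print(proj(s,[[.6093,.2602,.089],[.6093,.2602,.046]]))
s=snap('scene');save(s,'s7')
im=s['image'][80:230,200:340];cv2.imwrite('pics/s7c.png',cv2.convertScaleAbs(cv2.resize(im[:,:,::-1],None,fx=4,fy=4,interpolation=2),alpha=1.6))
E
```

```text
16.4333 [ 40.2  10.8 -58.2  95.5 -25.4 -46.8] [0.546  0.274  0.1121] [177.6 -34.   -5.2] [ 0.8  0.9 -0.3]
[[ 0.826 -0.114  0.552]
 [-0.075 -0.993 -0.093]
 [ 0.559  0.035 -0.828]]
lean 34.06033487668958 az -9.54144217700263 jaw tilt 2.01649107112838
[[257.05498871 157.25536638]
 [254.30444042 178.61510492]]
```

View pics/w7.png

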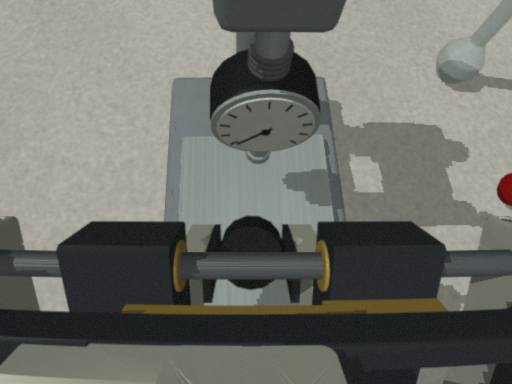

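View pics/s7c.png

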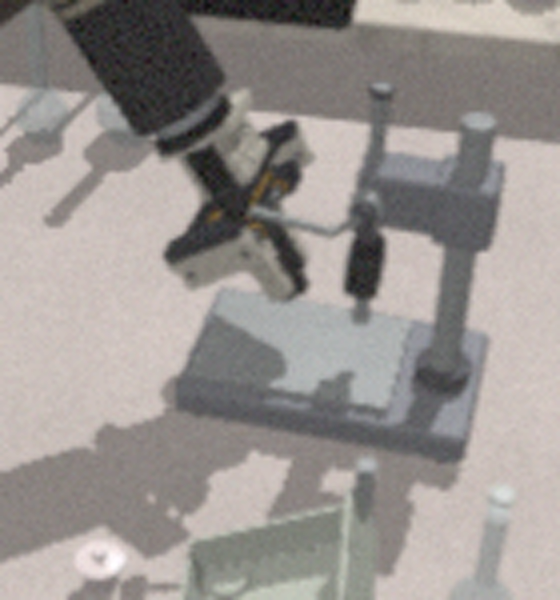

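{"api": "jog_arm", "payload": {"commands": [[0,0,2,5],[0,0,2,5],[0,0,0,5],[0,0,0,5],[0,0,0,0],[0,0,0,0],[0,0,0,0],[0,0,0,0],[0,0,0,0],[0,0,0,0]]}}

```text
clock: 17.37
tool_pos: [0.5399, 0.2826, 0.1476]
orientation: [175.8, -31.1, 14.5]
force: [0.8, 2.3, -2.0]
opening: 0.0351
```

```bash
python3 st.py
```

```text
17.3667 [ 34.7   5.  -58.2  95.5 -14.3 -23.4] [0.5399 0.2826 0.1476] [175.8 -31.1  14.5] [ 0.8  2.3 -2. ]
[[ 0.829  0.212  0.517]
 [ 0.214 -0.975  0.058]
 [ 0.516  0.062 -0.854]]
lean 31.340747916153152 az 6.389251456579782 jaw tilt 3.5828178133504447
```

```bash
cat > fk.py <<'E'
import numpy as np
from scipy.spatial.transform import Rotation as Ro
from scipy.optimize import least_squares
D=[([-57.69,20.592,.634,-.02,-70.136,-16.508],[.18366,-.64902,.22562],[179.904,-.0086,-164.205]),
([-62.72,51.343,54.044,-.054,-93.158,-11.506],[.25604,-.91419,.21823],[179.54,-.038,-164.22]),
([-63.28,62.727,71.515,2.269,-91.254,-10.709],[.28362,-1.02295,.17832],[-172.175,-.806,-164.243]),
([-62.358,51.165,41.69,4.646,-67.133,-13.121],[.27711,-1.002,.14842],[-165.963,-1.462,-164.356]),
([-68.5,58.6,71.7,-13.8,-96.3,100.8],[.284,-.9823,.2083],[-168,-9.4,-56.3]),
([-66.6,55.2,71.7,-9.4,-83.5,98.3],[.3167,-1.0548,.3008],[-173.8,-24.1,-58.8]),
([-65.1,56,71.7,-4.3,-67.6,95.8],[.348,-1.1415,.3509],[-179.3,-38.4,-59.8]),
([-70.5,30.7,36.9,-37.7,-89.7,169.1],[.3469,-.7418,.3516],[-179.6,-38.2,10.4]),
([-43.6,1.2,-10.4,-37.3,-62.8,162.8],[.4403,-.3482,.2963],[-179.6,-38.3,16.2]),
([-23.1,-1.8,-32.2,-42,-36.6,158.6],[.4574,-.1857,.1574],[-179.1,-38,15.9]),
([-17,7.3,-35.7,-51.2,-18,157.5],[.4953,-.1821,.0715],[-179.3,-37.8,5]),
([-6.9,-3.9,-40.7,-26.9,-17.8,125.3],[.487,-.1785,.1535],[-179.3,-37.9,5.1]),
([30.5,-20.9,-53.6,34.4,-27,37.6],[.5091,.0037,.3001],[-179.6,-37.2,4.7]),
([68.2,-8.9,-49.7,49.8,-49.1,-17],[.4735,.2635,.2998],[-179.8,-37.1,-5]),
([58.3,2.3,-58.2,69.6,-34.1,-35.2],[.4879,.2845,.1759],[178.8,-35.2,-5.3]),
([40.2,10.8,-58.2,95.5,-25.4,-46.8],[.546,.274,.1121],[177.6,-34,-5.2]),
([34.7,5,-58.2,95.5,-14.3,-23.4],[.5399,.2826,.1476],[175.8,-31.1,14.5])]
def rx(a):return Ro.from_euler('x',a,degrees=True).as_matrix()
def ry(a):return Ro.from_euler('y',a,degrees=True).as_matrix()
def rz(a):return Ro.from_euler('z',a,degrees=True).as_matrix()
def fk(q,p,s4,s6):
    a0,d0,h,a1,L1,L2,d2,e2,x5,d5,e5,Dt=p[:12]
    R1=rz(q[0]);R2=R1@ry(q[1]);R3=R2@ry(-q[2]);R4=R3@rx(s4*q[3]);R5=R4@ry(-q[4]);R6=R5@rx(s6*q[5])
    P=R1@[a0,d0,h]+R2@[a1,0,L1]+R3@[L2,d2,e2]+R4@[0,0,0]+R5@[x5+Dt,d5,e5]
    return P,R6@Ro.from_rotvec(p[12:15]).as_matrix()
def fit():
    best=None
    for s4 in(1,-1):
      for s6 in(1,-1):
        for k in range(6):
          def f(p):
            r=[]
            for q,x,o in D:
                P,R=fk(q,p,s4,s6);r+=list((P-x)*1000);r+=list((R.T@Ro.from_euler('xyz',o,degrees=True).as_matrix()-np.eye(3)).ravel()*100)
            return r
          p0=[0,.1,.2,0,.595,.458,0,0,0,0,0,.385]+list(Ro.from_matrix(Ro.random(random_state=k).as_matrix()).as_rotvec())
          s=least_squares(f,p0)
          if best is None or s.cost<best[0]: best=(s.cost,s.x,s4,s6,s.fun)
    return best
if __name__=='__main__':
    b=fit();print(b[0],b[1].round(4),b[2:4]);r=b[4].reshape(len(D),-1)[:,:3];print(np.abs(r).max(1).round(1))
    np.savez('fk.npz',p=b[1],s=b[2:4])
E
python3 fk.py
```

```text
1.909064889320659 [ 7.000000e-04 -1.147991e+02  1.990000e-01 -3.000000e-04  6.014000e-01
  4.633000e-01  1.147989e+02 -2.000000e-04 -5.515900e+01 -1.915000e-01
  1.000000e-04  5.553710e+01  2.418000e+00 -2.418200e+00  2.418700e+00] (-1, -1)
[0.1 0.1 0.1 0.1 0.8 0.5 0.5 0.9 0.2 0.5 0.2 0.3 0.4 0.3 0.2 0.1 0.3]
```

```bash
cat > ik.py <<'E'
from fk import *
z=np.load('fk.npz');P_=z['p'];S4,S6=z['s']
LO=np.array([-176.03,-82.01,-58.28,-173.87,-174.79,-173.66]);HI=np.array([176.03,121.73,71.71,95.51,-.11,173.66])
def Rlean(al,az,flip=0): # tool z leaning al from down towards az
    return rz(az)@ry(-al)@rx(180)@rz(180*flip)
def ik(p,R,n=25,seed=0,q0=None):
    rng=np.random.default_rng(seed);out=[]
    def f(q):
        P,Rq=fk(q,P_,S4,S6);return np.r_[(P-p)*1000,(Rq.T@R-np.eye(3)).ravel()*100]
    starts=[q0] if q0 is not None else [rng.uniform(LO+1,HI-1) for _ in range(n)]
    for s in starts:
        r=least_squares(f,np.clip(s,LO+.01,HI-.01),bounds=(LO,HI),max_nfev=60)
        if r.cost<.5 and not any(np.abs(r.x-o).max()<2 for o in out): out.append(r.x)
    return out
if __name__=='__main__':
    tip=np.array([.6093,.2600]);ex=np.array([.997,-.075])
    for flip in(0,1):
      for al in(30,38,48):
        for az in(-40,-20,-4,12,30,45):
            e=np.array([np.cos(np.radians(az)),np.sin(np.radians(az))])
            xy=tip-.025*e
            s=ik(np.r_[xy,.057],Rlean(al,az,flip),12)
            for q in s: print(flip,al,az,q.round(0),'margin',np.minimum(q-LO,HI-q).min().round(1))
E
python3 ik.py
```

```text
0 30 -40 [ 53.  25. -40.  53. -39. -49.] margin 17.8
0 30 -20 [ 41.  20. -52.  85. -26. -52.] margin 5.9
0 30 45 [ 36.  17. -31. -21. -13. 118.] margin 13.0
0 38 -40 [ 54.  27. -44.  64. -43. -61.] margin 14.3
0 38 45 [ 28.  17. -27. -47. -14. 150.] margin 14.2
0 48 -40 [ 56.  30. -46.  72. -51. -73.] margin 11.9
0 48 12 [   2.   20.  -50. -165.  -29.  -97.] margin 8.3
0 48 30 [  11.   17.  -29. -101.  -14. -156.] margin 13.8
0 48 45 [  10.   19.  -25.  -82.  -25. -164.] margin 10.1
1 30 -40 [ 53.  25. -40.  53. -39. 131.] margin 17.8
1 30 45 [ 36.  17. -31. -21. -13. -62.] margin 13.0
1 38 -40 [ 54.  27. -44.  64. -43. 119.] margin 14.3
1 38 45 [ 28.  17. -27. -47. -14. -30.] margin 14.3
1 48 -40 [ 56.  30. -46.  73. -51. 107.] margin 11.9
1 48 12 [   2.   20.  -50. -165.  -29.   83.] margin 8.3
1 48 30 [  11.   17.  -29. -101.  -14.   24.] margin 13.9
1 48 45 [ 10.  19. -25. -82. -25.  17.] margin 25.3
```

```bash
cat > path.py <<'E'
from ik import *
def track(q,R,wps):
    """wps: list of (pos, turn from R) ; prints feasibility"""
    for p,t in wps:
        Rt=rz(t)@R
        s=least_squares(lambda x:np.r_[(fk(x,P_,S4,S6)[0]-p)*1000,(fk(x,P_,S4,S6)[1].T@Rt-np.eye(3)).ravel()*100],np.clip(q,LO+.01,HI-.01),bounds=(LO,HI))
        q=s.x;print(np.round(p,3),t,q.round(0),'cost',round(s.cost,2),'m',np.minimum(q-LO,HI-q).min().round(1))
    return q
E
python3 - <<'E'
from path import *
q=np.array([34.7,5,-58.2,95.5,-14.3,-23.4]);R=Ro.from_euler('xyz',[175.8,-31.1,14.5],degrees=True).as_matrix()
a=np.array([.54,.2826,.1476])
w=[(a+[0,0,d],0) for d in(.03,.06,.1)]+[(np.array([.54,.283,.2476]),-t) for t in(8,16,24,32,40,46)]
w+=[(np.array([.566,.296,z]),-46) for z in(.2,.15,.1,.065,.056)]
track(q,R,w)
E
```

```text
[0.54  0.283 0.178] 0 [ 45.   3. -56.  73. -20.  -9.] cost 0.0 m 2.7
[0.54  0.283 0.208] 0 [ 50.   1. -52.  59. -25.   1.] cost 0.0 m 6.4
[0.54  0.283 0.248] 0 [ 55.  -1. -47.  48. -32.  10.] cost 0.0 m 11.7
[0.54  0.283 0.248] -8 [ 57.   0. -45.  47. -37.   2.] cost 0.0 m 13.3
[0.54  0.283 0.248] -16 [ 59.   2. -43.  46. -43.  -5.] cost 0.0 m 15.7
[0.54  0.283 0.248] -24 [ 61.   4. -40.  43. -48. -12.] cost 0.0 m 18.7
[0.54  0.283 0.248] -32 [ 62.   7. -36.  41. -53. -17.] cost 0.0 m 22.1
[0.54  0.283 0.248] -40 [ 62.   9. -32.  38. -58. -22.] cost 0.0 m 25.9
[0.54  0.283 0.248] -46 [ 63.  11. -29.  35. -62. -26.] cost 0.0 m 28.9
[0.566 0.296 0.2  ] -46 [ 60.  16. -30.  38. -56. -28.] cost 0.0 m 27.9
[0.566 0.296 0.15 ] -46 [ 59.  19. -34.  42. -51. -33.] cost 0.0 m 23.8
[0.566 0.296 0.1  ] -46 [ 58.  22. -38.  47. -45. -39.] cost 0.0 m 20.0
[0.566 0.296 0.065] -46 [ 57.  24. -41.  51. -41. -44.] cost 0.0 m 17.4
[0.566 0.296 0.056] -46 [ 57.  25. -41.  53. -40. -46.] cost 0.0 m 16.8
```

{"api": "jog_arm", "payload": {"commands": [[0,15,4,0],[0,10,20,0],[0,0,35,0],[0,0,35,0],[0,0,10,-6],[0,0,0,-7],[0,0,0,-7],[0,0,0,-7],[0,0,0,-7],[0,0,0,-7]]}}

```text
clock: 18.2
tool_pos: [0.5463, 0.3037, 0.2304]
orientation: [175.4, -31.9, -26.9]
force: [1.0, -0.1, -0.4]
opening: 0.0357
```

```bash
python3 st.py
```

```text
18.2 [ 63.1  12.7 -31.2  38.4 -58.1 -25.5] [0.5463 0.3037 0.2304] [175.4 -31.9 -26.9] [ 1.  -0.1 -0.4]
[[ 0.757 -0.489  0.433]
 [-0.384 -0.87  -0.31 ]
 [ 0.529  0.068 -0.846]]
lean 32.20373461670084 az -35.57546579471937 jaw tilt 3.9133238940678887
```

{"api": "jog_arm", "payload": {"commands": [[4,-2,-20,0],[4,-2,-25,0],[4,-2,-30,0],[4,-1,-30,0],[4,-1,-25,0],[0,0,-20,0],[0,0,-10,0],[0,0,0,0],[0,0,0,0],[0,0,0,0]]}}

```text
clock: 19.03
tool_pos: [0.5677, 0.2962, 0.0716]
orientation: [175.5, -31.9, -26.6]
force: [0.8, -0.4, 0.7]
opening: 0.0353
```

```bash
python3 st.py; python3 - <<'E'
from h import *
s=snap('wrist');save(s,'w8')
s=snap('scene');save(s,'s8')
im=s['image'][80:230,200:340];cv2.imwrite('pics/s8c.png',cv2.convertScaleAbs(cv2.resize(im[:,:,::-1],None,fx=4,fy=4,interpolation=2),alpha=1.6))
E
```

```text
19.0333 [ 56.1  22.9 -43.6  57.  -39.5 -44.1] [0.5677 0.2962 0.0716] [175.5 -31.9 -26.6] [ 0.8 -0.4  0.7]
[[ 0.759 -0.484  0.436]
 [-0.38  -0.873 -0.306]
 [ 0.529  0.066 -0.846]]
lean 32.20532046915368 az -35.044457728613445 jaw tilt 3.7951810645185926
```

View pics/w8.png

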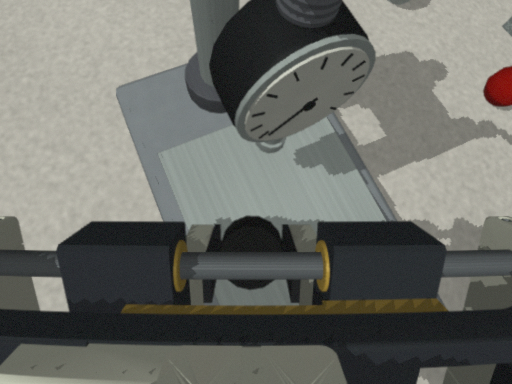

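View pics/s8c.png

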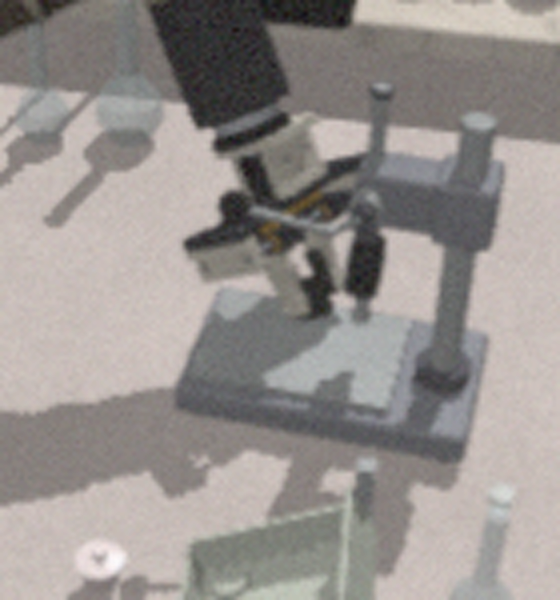

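{"api": "jog_arm", "payload": {"commands": [[0,0,-4,0],[0,0,-4,0],[0,0,-2,0],[0,0,0,0],[0,0,0,0],[0,0,0,0],[0,0,0,0],[0,0,0,0],[0,0,0,0],[0,0,0,0]]}}

```text
clock: 19.97
tool_pos: [0.5679, 0.2964, 0.0618]
orientation: [175.6, -32.0, -26.6]
force: [-0.8, -0.3, 5.7]
opening: 0.0349
```

{"api": "jog_arm", "payload": {"commands": [[0,0,-1,0],[0,0,-1,0],[0,0,-1,0],[0,0,0,0],[0,0,0,0],[0,0,0,0],[0,0,0,0],[0,0,0,0],[0,0,0,0],[0,0,0,0]]}}

```text
clock: 20.8
tool_pos: [0.5688, 0.2957, 0.0601]
orientation: [175.6, -32.1, -26.7]
force: [1.9, -2.5, 11.6]
opening: 0.035
```

{"api": "jog_arm", "payload": {"commands": [[0,0,0,0],[0,0,0,0],[0,0,0,0],[0,0,0,0],[0,0,0,0],[0,0,0,0],[0,0,0,0],[0,0,0,0],[0,0,0,0],[0,0,0,0]], "fingers": 50}}

```text
clock: 21.63
tool_pos: [0.5674, 0.2961, 0.0579]
orientation: [175.5, -31.9, -26.6]
force: [0.3, -0.3, -0.4]
opening: 0.05
```

```bash
python3 st.py; python3 - <<'E'
from h import *
s=snap('wrist');save(s,'w9')
E
```

```text
21.6333 [ 55.4  23.9 -44.6  59.5 -38.2 -46.5] [0.5674 0.2961 0.0579] [175.5 -31.9 -26.6] [ 0.3 -0.3 -0.4]
[[ 0.759 -0.483  0.436]
 [-0.38  -0.873 -0.306]
 [ 0.528  0.067 -0.846]]
lean 32.181292169490455 az -35.05501471064944 jaw tilt 3.8235987180081623
```

View pics/w9.png

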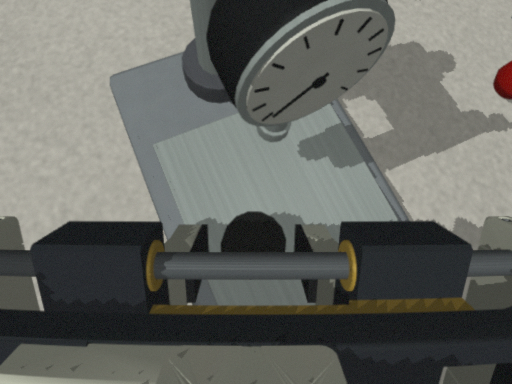

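{"api": "jog_arm", "payload": {"commands": [[-4,3,8,0],[-8,6,16,0],[-10,7,20,0],[-10,8,24,0],[0,0,0,0],[0,0,0,0],[0,0,0,0],[0,0,0,0],[0,0,0,0],[0,0,0,0]]}}

```text
clock: 22.52
tool_pos: [0.5355, 0.3192, 0.1251]
orientation: [175.4, -31.9, -26.6]
force: [-0.2, -0.0, 0.1]
opening: 0.0501
```

```bash
python3 st.py; python3 - <<'E'
from h import *
s=snap('wrist');save(s,'w10')
print(proj(s,[[.566,.298,.076],[.566,.298,.046]]))
from path import *
o=get_obs();R=Ro.from_euler('xyz',o['orientation'],degrees=True).as_matrix();p=o['tool_pos']
w=[(p+[0,0,d],0) for d in(.1,.2,.3)]+[(np.array(v),0) for v in([.6,.2,.42],[.7,.07,.42],[.8,-.07,.42],[.88,-.2,.42],[.95,-.25,.42],[1.0,-.27,.42])]
track(o['joint_pos'],R,w)
E
```

```text
22.5167 [ 63.   19.  -39.4  46.  -47.1 -37.6] [0.5355 0.3192 0.1251] [175.4 -31.9 -26.6] [-0.2 -0.   0.1]
[[ 0.759 -0.484  0.435]
 [-0.38  -0.873 -0.307]
 [ 0.528  0.068 -0.846]]
lean 32.194088874065216 az -35.23769504124261 jaw tilt 3.9073807258827946
[[250.40498426 201.54346797]
 [248.10926756 210.22266932]]
[0.536 0.319 0.225] 0 [ 65.  13. -31.  38. -58. -27.] cost 0.0 m 27.2
[0.536 0.319 0.325] 0 [ 66.   9. -22.  34. -70. -19.] cost 0.0 m 36.6
[0.536 0.319 0.425] 0 [ 66.   7. -11.  32. -80. -12.] cost 0.0 m 47.2
[0.6  0.2  0.42] 0 [ 53.   4. -16.  34. -72.  -2.] cost 0.0 m 42.2
[0.7  0.07 0.42] 0 [ 35.   7. -13.  34. -63.  13.] cost 0.0 m 45.2
[ 0.8  -0.07  0.42] 0 [ 19.  14.  -3.  31. -57.  29.] cost 0.0 m 54.8
[ 0.88 -0.2   0.42] 0 [  7.  22.  10.  26. -56.  45.] cost 0.0 m 55.8
[ 0.95 -0.25  0.42] 0 [  3.  31.  25.  23. -60.  52.] cost 0.0 m 46.9
[ 1.   -0.27  0.42] 0 [  2.  37.  37.  21. -64.  55.] cost 0.0 m 34.7
```

View pics/w10.png

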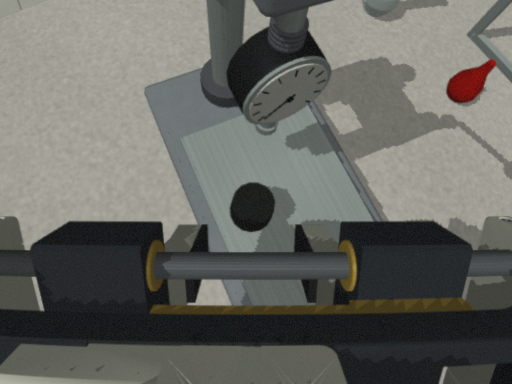

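{"api": "jog_arm", "payload": {"commands": [[0,0,25,0],[0,0,40,0],[0,0,40,0],[0,0,40,0],[0,0,40,0],[5,-8,38,0],[10,-18,35,0],[15,-28,25,0],[20,-35,10,0],[22,-34,0,0]]}}

```text
clock: 23.4
tool_pos: [0.6084, 0.1966, 0.4224]
orientation: [175.8, -32.0, -26.7]
force: [0.4, 0.8, -0.2]
opening: 0.0496
```

{"api": "jog_arm", "payload": {"commands": [[25,-32,0,0],[25,-32,0,0],[25,-32,0,0],[25,-32,0,0],[25,-32,0,0],[25,-32,0,0],[25,-32,0,0],[25,-32,0,0],[30,-27,0,0],[35,-20,0,0]]}}

```text
clock: 24.23
tool_pos: [0.8726, -0.1093, 0.4191]
orientation: [175.5, -31.9, -26.7]
force: [1.1, 2.3, 1.3]
opening: 0.0498
```

{"api": "jog_arm", "payload": {"commands": [[36,-18,0,0],[38,-12,0,0],[40,-10,0,0],[40,-10,0,0],[40,-10,0,0],[40,-10,0,0],[0,0,0,0],[0,0,0,0],[0,0,0,0],[0,0,0,0]]}}

```text
clock: 25.07
tool_pos: [1.0796, -0.1683, 0.4243]
orientation: [175.4, -32.1, -26.6]
force: [0.9, -0.0, 0.7]
opening: 0.0496
```

```bash
python3 st.py
```

```text
25.0667 [  7.9  49.   58.8  22.1 -76.   53.3] [ 1.0796 -0.1683  0.4243] [175.4 -32.1 -26.6] [ 0.9 -0.   0.7]
[[ 0.758 -0.485  0.437]
 [-0.38  -0.872 -0.308]
 [ 0.531  0.067 -0.845]]
lean 32.34256907230552 az -35.19644354575928 jaw tilt 3.865810269709459
```

{"api": "jog_arm", "payload": {"commands": [[32,-7,10,0],[32,-7,10,0],[32,-7,10,0],[32,-7,10,0],[32,-7,10,0],[32,-7,10,0],[32,-7,10,0],[32,-7,10,0],[0,0,0,0],[0,0,0,0]]}}

```text
clock: 25.9
tool_pos: [1.1767, -0.2086, 0.4201]
orientation: [177.5, -42.1, -25.9]
force: [-1.2, 0.4, 0.6]
opening: 0.0498
```

```bash
python3 st.py
```

```text
25.9 [  5.5  58.2  71.5  24.5 -68.7  55.8] [ 1.1767 -0.2086  0.4201] [177.5 -42.1 -25.9] [-1.2  0.4  0.6]
[[ 0.668 -0.463  0.583]
 [-0.324 -0.886 -0.332]
 [ 0.67   0.032 -0.741]]
lean 42.14420720998788 az -29.63943186953126 jaw tilt 1.8572870526128464
```

```bash
python3 - <<'E'
from h import *
s=load('w10');g=s['image'].max(2)
for th in(45,60):
    m=np.zeros(g.shape,np.uint8);m[175:238,225:290]=g[175:238,225:290]<th
    n,l,st,c=cv2.connectedComponentsWithStats(m);i=1+st[1:,4].argmax();print(th,st[i],c[i],plane(s,*c[i],.061))
t=plane(s,266,128,.088);print('foot',t)
P=plane(s,*c[i],.061)
tip=np.array([.6093,.2597]);d=tip-P[:2];print('push',np.linalg.norm(d),np.degrees(np.arctan2(d[1],d[0])))
from path import *
o=get_obs();R=Ro.from_euler('xyz',o['orientation'],degrees=True).as_matrix()
e=d/np.linalg.norm(d);t0=np.degrees(np.arctan2(d[1],d[0]))+29.6
a=P[:2]-.06*e
w=[(np.array(v),0) for v in([1.08,-.17,.42],[.87,-.11,.42],[.75,0,.42],[.6,.2,.42],[.5,.33,.42])]+[(np.array([.5,.34,.4]),t0)]+[(np.r_[a,z],t0) for z in(.3,.2,.12,.07,.057)]
for k in(.02,.04,.06,.08): w.append((np.r_[a+k*e,.057],t0))
print(a,t0);q=track(o['joint_pos'],R,w)
E
```

```text
45 [ 231  183   43   48 1620] [252.04506173 206.85123457] [0.56435968 0.29620457 0.061     ]
60 [ 230  183   45   49 1680] [252.0875    206.7577381] [0.56441262 0.29613497 0.061     ]
foot [0.61087974 0.25983011 0.088     ]
push 0.05781335335992468 -39.06614574255828
[0.51782748 0.333948  ] -9.466145742558275
[ 1.08 -0.17  0.42] 0 [  8.  38.  29.  32. -50.  41.] cost 0.0 m 42.6
[ 0.87 -0.11  0.42] 0 [ 13.  15. -10.  45. -40.  21.] cost 0.0 m 40.1
[0.75 0.   0.42] 0 [ 26.   5. -24.  50. -46.   6.] cost 0.0 m 34.2
[0.6  0.2  0.42] 0 [ 56.   1. -28.  47. -66. -14.] cost 0.0 m 30.4
[0.5  0.33 0.42] 0 [ 74.   4. -23.  42. -79. -25.] cost 0.0 m 35.3
[0.5  0.34 0.4 ] -9.466145742558275 [ 74.  10. -18.  39. -83. -32.] cost 0.0 m 39.9
[0.518 0.334 0.3  ] -9.466145742558275 [ 71.  13. -27.  41. -72. -39.] cost 0.0 m 30.9
[0.518 0.334 0.2  ] -9.466145742558275 [ 70.  18. -35.  46. -62. -48.] cost 0.0 m 23.0
[0.518 0.334 0.12 ] -9.466145742558275 [ 69.  23. -41.  51. -55. -56.] cost 0.0 m 17.7
[0.518 0.334 0.07 ] -9.466145742558275 [ 67.  27. -43.  56. -50. -63.] cost 0.0 m 14.9
[0.518 0.334 0.057] -9.466145742558275 [ 67.  28. -44.  58. -49. -65.] cost 0.0 m 14.2
[0.533 0.321 0.057] -9.466145742558275 [ 64.  28. -45.  60. -49. -65.] cost 0.0 m 13.6
[0.549 0.309 0.057] -9.466145742558275 [ 62.  28. -45.  63. -48. -64.] cost 0.0 m 13.1
[0.564 0.296 0.057] -9.466145742558275 [ 59.  28. -46.  65. -47. -64.] cost 0.0 m 12.7
[0.58  0.284 0.057] -9.466145742558275 [ 56.  28. -46.  68. -46. -64.] cost 0.0 m 12.5
```

{"api": "jog_arm", "payload": {"commands": [[-38,12,0,0],[-38,12,0,0],[-38,12,0,0],[-38,12,0,0],[-38,12,0,0],[-38,12,0,0],[-38,12,0,0],[-38,12,0,0],[-26,29,0,0],[-27,31,0,0]], "fingers": 16}}

```text
clock: 26.73
tool_pos: [0.8784, -0.0714, 0.4264]
orientation: [177.4, -42.4, -26.3]
force: [1.1, 1.6, 0.6]
opening: 0.0161
```

{"api": "jog_arm", "payload": {"commands": [[-27,31,0,0],[-27,31,0,0],[-27,31,0,0],[-27,31,0,0],[-27,31,0,0],[-27,31,0,0],[-27,31,0,0],[-27,31,0,0],[-27,31,0,0],[-27,31,0,0]]}}

```text
clock: 27.57
tool_pos: [0.6096, 0.2391, 0.4249]
orientation: [177.5, -42.3, -26.3]
force: [2.4, 1.5, 0.0]
opening: 0.0159
```

```bash
python3 st.py
```

```text
27.5667 [ 57.6   4.1 -23.8  46.4 -68.2 -15.3] [0.6096 0.2391 0.4249] [177.5 -42.3 -26.3] [2.4 1.5 0. ]
[[ 0.664 -0.468  0.583]
 [-0.328 -0.883 -0.336]
 [ 0.672  0.032 -0.739]]
lean 42.31652046776059 az -29.935267559248903 jaw tilt 1.8282006323413038
```

{"api": "jog_arm", "payload": {"commands": [[-24,24,0,-3],[-24,24,0,-3],[-24,24,0,-3],[-23,24,-5,0],[0,0,-30,0],[0,0,-38,0],[0,0,-38,0],[0,0,-38,0],[0,0,-38,0],[0,0,-38,0]]}}

```text
clock: 28.4
tool_pos: [0.5165, 0.335, 0.198]
orientation: [177.5, -42.1, -35.2]
force: [0.7, 0.3, 0.2]
opening: 0.0162
```

{"api": "jog_arm", "payload": {"commands": [[0,0,-35,0],[0,0,-35,0],[0,0,-30,0],[0,0,-15,0],[0,0,0,0],[0,0,0,0],[0,0,0,0],[0,0,0,0],[0,0,0,0],[0,0,0,0]]}}

```text
clock: 29.23
tool_pos: [0.5174, 0.3358, 0.0834]
orientation: [177.4, -42.2, -35.2]
force: [0.0, 0.1, -0.0]
opening: 0.016
```

```bash
python3 st.py; python3 - <<'E'
from h import *
s=snap('wrist');save(s,'w11');print(proj(s,[[.5644,.2962,.061],[.610,.2598,.088]]))
E
```

```text
29.2333 [ 67.9  26.2 -42.6  54.9 -51.8 -61. ] [0.5174 0.3358 0.0834] [177.4 -42.2 -35.2] [ 0.   0.1 -0. ]
[[ 0.606 -0.6    0.522]
 [-0.427 -0.799 -0.424]
 [ 0.671  0.034 -0.74 ]]
lean 42.23459487890047 az -39.0572876381179 jaw tilt 1.9327841149398608
[[253.70558795 170.75982569]
 [257.18101371  86.1146361 ]]
```

View pics/w11.png

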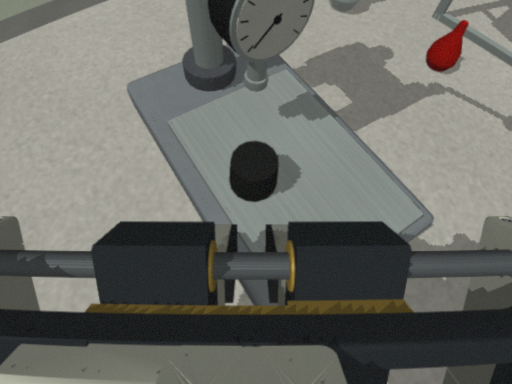

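{"api": "jog_arm", "payload": {"commands": [[0,0,-14,0],[0,0,-12,0],[8,-6.6,0,0],[8,-6.6,0,0],[8,-6.6,0,0],[5,-4.1,0,0],[5,-4.1,0,0],[5,-4.1,0,0],[5,-4.1,0,0],[5,-4.1,0,0]]}}

```text
clock: 30.12
tool_pos: [0.5669, 0.2946, 0.0565]
orientation: [177.3, -42.2, -35.1]
force: [-0.6, -0.6, -0.0]
opening: 0.0162
```

{"api": "jog_arm", "payload": {"commands": [[4,-3.3,0,0],[3,-2.4,0,0],[0,0,0,0],[0,0,0,0],[0,0,0,0],[0,0,0,0],[0,0,0,0],[0,0,0,0],[0,0,0,0],[0,0,0,0]]}}

```text
clock: 30.95
tool_pos: [0.5732, 0.2893, 0.0562]
orientation: [177.2, -42.2, -35.1]
force: [0.5, -0.1, 0.4]
opening: 0.016
```

```bash
python3 st.py; python3 - <<'E'
from h import *
s=snap('wrist');save(s,'w12');print(proj(s,[[.610,.2598,.088],[.610,.2598,.076]]))
s=snap('scene');save(s,'s12')
im=s['image'][80:230,200:340];cv2.imwrite('pics/s12c.png',cv2.convertScaleAbs(cv2.resize(im[:,:,::-1],None,fx=4,fy=4,interpolation=2),alpha=1.6))
E
```

```text
30.95 [ 57.5  27.9 -45.7  66.9 -46.6 -64.2] [0.5732 0.2893 0.0562] [177.2 -42.2 -35.1] [ 0.5 -0.1  0.4]
[[ 0.606 -0.6    0.521]
 [-0.426 -0.799 -0.425]
 [ 0.672  0.036 -0.74 ]]
lean 42.26591216034549 az -39.195228491103904 jaw tilt 2.059839066927412
[[254.60779155 142.58478762]
 [253.64671363 154.69875032]]
```

View pics/w12.png

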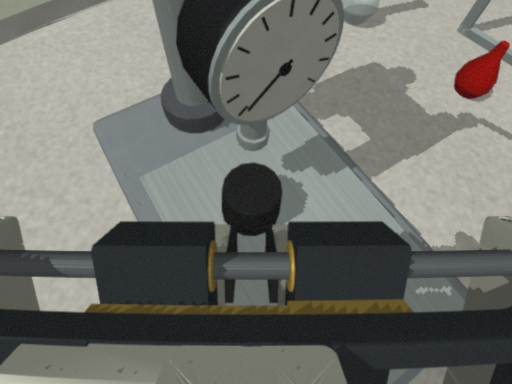

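View pics/s12c.png

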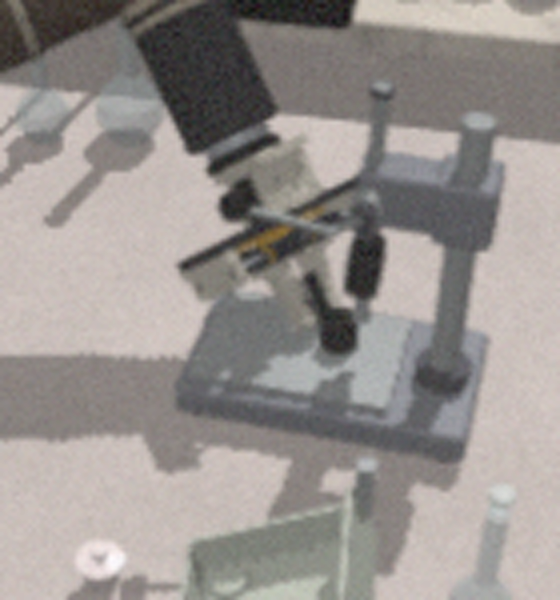

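```bash
cat > loc.py <<'E'
from h import *
import sys
fn=sys.argv[1];y0,y1,x0,x1=map(int,sys.argv[2:6])
s=load(fn);g=s['image'].max(2)
m=np.zeros(g.shape,np.uint8);m[y0:y1,x0:x1]=g[y0:y1,x0:x1]<55
n,l,st,c=cv2.connectedComponentsWithStats(m);i=1+st[1:,4].argmax();print(st[i],c[i])
xs=st[i][0]+st[i][2]/2
h=np.array([s['c'][0],s['c'][1]])
top=plane(s,xs,st[i][1],.076)[:2];v=h-top;v/=np.linalg.norm(v);print('top centre from far edge',top+.017*v,'mean circle',)
if len(sys.argv)>6:
    u,w=map(float,sys.argv[6:8]);f=plane(s,u,w,.089)[:2];vv=h-f;vv/=np.linalg.norm(vv);print('foot c from near edge',f-.009*vv)
E
python3 loc.py w12 155 222 215 290 253.5 150.5
python3 - <<'E'
import cv2
im=cv2.imread('pics/w12.png')[100:240,200:310];cv2.imwrite('pics/w12c.png',cv2.convertScaleAbs(cv2.resize(im,None,fx=5,fy=4.2,interpolation=2),alpha=2.2,beta=20))
E
```

```text
[ 222  164   60   58 3003] [251.22477522 194.53646354]
top centre from far edge [0.59246672 0.27556883] mean circle
foot c from near edge [0.61239458 0.25810255]
```

View pics/w12c.png

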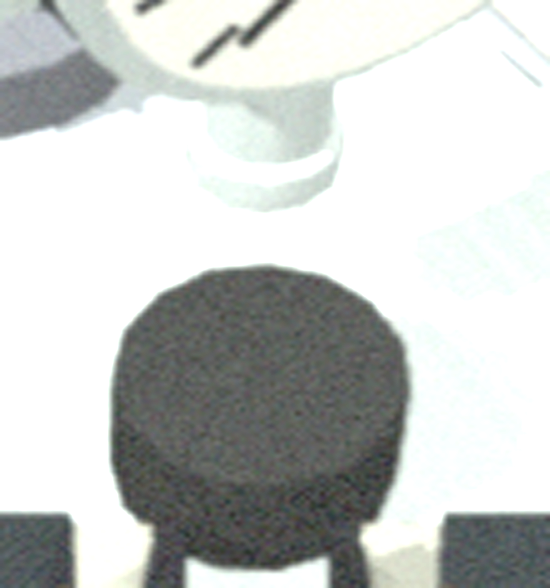

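{"api": "jog_arm", "payload": {"commands": [[4,-3.4,0,0],[4,-3.4,0,0],[4,-3.4,0,0],[3.3,-2.8,0,0],[0,0,0,0],[0,0,0,0],[0,0,0,0],[0,0,0,0],[0,0,0,0],[0,0,0,0]]}}

```text
clock: 31.88
tool_pos: [0.5885, 0.2763, 0.0562]
orientation: [177.2, -42.2, -35.1]
force: [-0.0, -0.4, -0.4]
opening: 0.0162
```

```bash
python3 st.py; python3 - <<'E'
from h import *
s=snap('wrist');save(s,'w13')
im=cv2.imread('pics/w13.png')[100:240,200:310];cv2.imwrite('pics/w13c.png',cv2.convertScaleAbs(cv2.resize(im,None,fx=5,fy=4.2,interpolation=2),alpha=2.2,beta=20))
s=snap('scene');save(s,'s13')
im=s['image'][130:190,260:320];cv2.imwrite('pics/s13c.png',cv2.convertScaleAbs(cv2.resize(im[:,:,::-1],None,fx=9,fy=9,interpolation=2),alpha=1.8))
E
python3 loc.py w13 140 222 215 290
```

```text
31.8833 [ 54.7  27.8 -45.9  69.5 -45.8 -64. ] [0.5885 0.2763 0.0562] [177.2 -42.2 -35.1] [-0.  -0.4 -0.4]
[[ 0.606 -0.6    0.521]
 [-0.426 -0.799 -0.425]
 [ 0.672  0.036 -0.74 ]]
lean 42.266038907773165 az -39.1916783433479 jaw tilt 2.0579516915975833
[ 223  168   59   54 2492] [251.82865169 198.77407705]
top centre from far edge [0.60547713 0.26407994] mean circle
```

View pics/w13c.png

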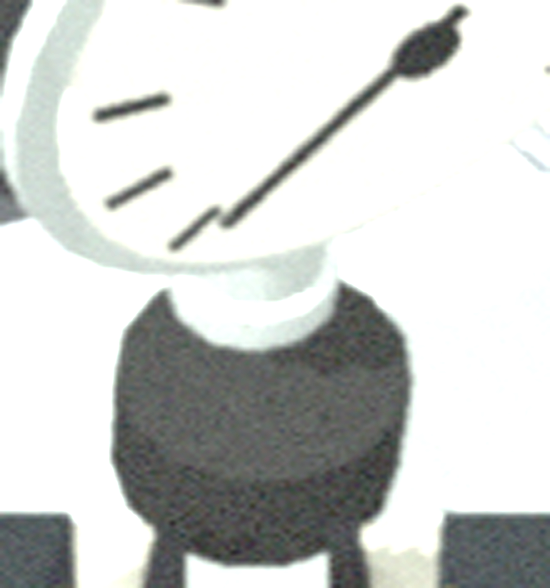

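View pics/s13c.png

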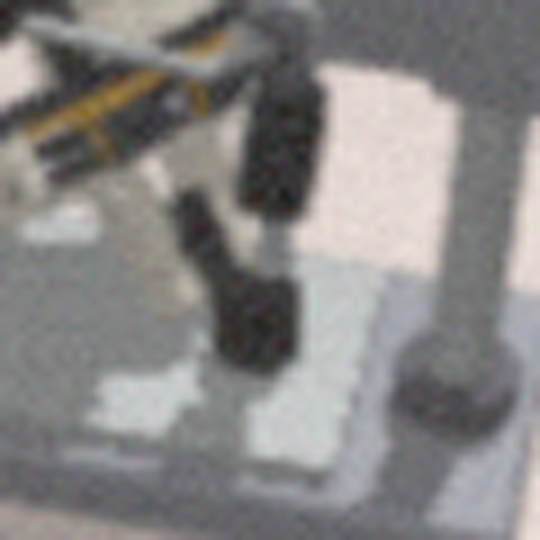

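```bash
python3 - <<'E'
from h import *
s=load('w13');h=s['c'][:2]
f=plane(s,250.8,182.9,.089)[:2];v=h-f;v/=np.linalg.norm(v);F=f-.009*v
t=plane(s,252.3,214.3,.076)[:2];v=h-t;v/=np.linalg.norm(v);Tt=t-.017*v
print('foot',F,'top',Tt,'delta mm',(F-Tt)*1000)
s=load('w12');h=s['c'][:2]
f=plane(s,252.8,150,.089)[:2];v=h-f;v/=np.linalg.norm(v);F=f-.009*v
t=plane(s,252.2,216,.076)[:2];v=h-t;v/=np.linalg.norm(v);Tt=t-.017*v
print('w12 foot',F,'top',Tt,plane(s,252.2,189.7,.076))
# scene: ray of visible stopper axis & gauge
for u,w in[(260+262/9,130+320/9)]:
    pass
s=load('s13')
print('scene stopper silhouette centre ray @.061',plane(s,260+258/9,130+318/9,.061),'foot stem px @.095',plane(s,260+272/9,130+245/9,.097))
print(proj(s,[[.61,.2598,.089],[.61,.2598,.12]]))
E
```

```text
foot [0.61249445 0.25840608] top [0.60781178 0.25894911] delta mm [ 4.68267664 -0.54302911]
w12 foot [0.61290413 0.25824454] top [0.59175167 0.27253093] [0.59184751 0.27455815 0.076     ]
scene stopper silhouette centre ray @.061 [0.61049915 0.25828836 0.061     ] foot stem px @.095 [0.61322782 0.26144943 0.097     ]
[[289.12576779 159.12088935]
 [289.74755038 152.3409587 ]]
```

{"api": "jog_arm", "payload": {"commands": [[1.5,-1.1,0,0],[1.8,-1.3,0,0],[0,0,0,0],[0,0,0,0],[0,0,0,0],[0,0,0,0],[-3,2.5,0,0],[-8,6.5,2,0],[-12,10,4,0],[-12,10,4,0]]}}

```text
clock: 32.82
tool_pos: [0.5564, 0.3026, 0.0661]
orientation: [177.2, -42.2, -35.1]
force: [0.5, 0.6, -0.0]
opening: 0.0157
```

{"api": "jog_arm", "payload": {"commands": [[-12,10,4,0],[-12,10,6,0],[0,0,0,0],[0,0,0,0],[0,0,0,0],[0,0,0,0],[0,0,0,0],[0,0,0,0],[0,0,0,0],[0,0,0,0]]}}

```text
clock: 33.65
tool_pos: [0.5331, 0.3223, 0.0761]
orientation: [177.2, -42.2, -35.1]
force: [-1.4, -0.6, 0.4]
opening: 0.0162
```

```bash
python3 st.py; python3 - <<'E'
from h import *
s=snap('wrist');save(s,'w14')
im=cv2.imread('pics/w14.png')[60:200,200:310];cv2.imwrite('pics/w14c.png',cv2.convertScaleAbs(cv2.resize(im,None,fx=5,fy=4.2,interpolation=2),alpha=2.2,beta=20))
s=snap('scene');save(s,'s14')
im=s['image'][130:190,260:320];cv2.imwrite('pics/s14c.png',cv2.convertScaleAbs(cv2.resize(im[:,:,::-1],None,fx=9,fy=9,interpolation=2),alpha=1.8))
s=snap('top');save(s,'t14')
im=s['image'][90:240,80:200];cv2.imwrite('pics/t14c.png',cv2.convertScaleAbs(cv2.resize(im[:,:,::-1],None,fx=4,fy=4,interpolation=2),alpha=1.8))
E
```

```text
33.65 [ 65.1  26.6 -43.5  57.9 -50.3 -61.6] [0.5331 0.3223 0.0761] [177.2 -42.2 -35.1] [-1.4 -0.6  0.4]
[[ 0.606 -0.601  0.521]
 [-0.426 -0.798 -0.426]
 [ 0.672  0.036 -0.74 ]]
lean 42.26998607586642 az -39.25592717750312 jaw tilt 2.0714382389901944
```

View pics/w14c.png

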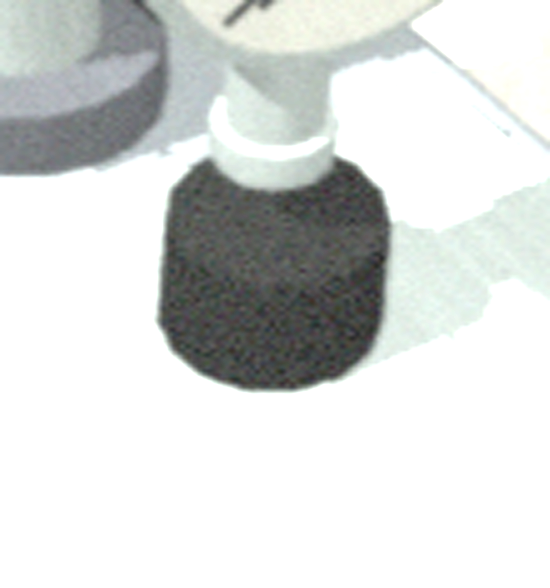

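View pics/s14c.png

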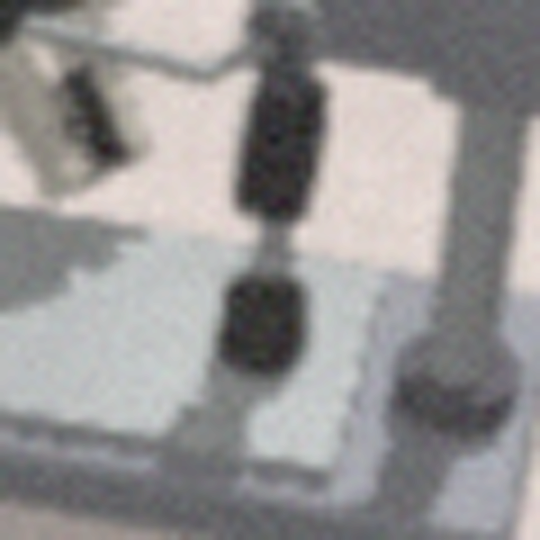

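```bash
python3 - <<'E'
from h import *
s=load('w14');h=s['c'][:2]
def near(u,w,z,r):
    f=plane(s,u,w,z)[:2];v=h-f;v/=np.linalg.norm(v);return f-r*v
F=near(254.4,104.8,.089,.009);A=near(255.8,127.4,.076,.017);B=near(254.4,152.9,.046,.019)
print('gauge foot',F,'stopper top',A,'bottom',B,'d',(F-A)*1000,(F-B)*1000)
# line of sight direction consistency in scene
s=load('s14')
print(proj(s,[F.tolist()+[.097],A.tolist()+[.061],[.61,.2598,.097]]),'seen stem',260+272/9,'stopper',260+262/9,130+325/9)
E
```

```text
gauge foot [0.61277542 0.2586267 ] stopper top [0.61055855 0.2574691 ] bottom [0.61071638 0.25657363] d [2.21687439 1.15760122] [2.05904287 2.05307599]
[[290.00936449 157.68442307]
 [288.65671802 165.47504586]
 [289.28442384 157.39226148]] seen stem 290.22222222222223 stopper 289.1111111111111 166.11111111111111
```

```bash
python3 - <<'E'
from path import *
from h import get_obs
o=get_obs();R=Ro.from_euler('xyz',o['orientation'],degrees=True).as_matrix();p=o['tool_pos']
for az in(-39,-25,-10,0,15,30):
    t=az+39.2;e=np.array([np.cos(np.radians(az)),np.sin(np.radians(az))])
    c=np.array([.507,.172])+.007*e
    for z in(.30,.205):
        for q in ik(np.r_[c,z],rz(t)@R,10): print(az,z,q.round(0),np.minimum(q-LO,HI-q).min().round(1))
print('path')
e=np.array([np.cos(np.radians(-39.2)),np.sin(np.radians(-39.2))]);c=np.array([.507,.172])+.007*e
w=[(p+[-.02,.015,.08],0),(p+[-.02,.015,.2],0),(p+[-.02,.015,.26],0),(np.array([.5,.25,.34]),0),(np.r_[c,.34],0),(np.r_[c,.29],0),(np.r_[c,.25],0),(np.r_[c,.21],0)]
track(o['joint_pos'],R,w)
E
```

```text
-39 0.3 [ 63.   0. -43.  46. -66. -36.] 15.0
-39 0.205 [ 61.   6. -52.  54. -55. -48.] 6.3
-25 0.3 [ 61.  -6. -50.  54. -56. -29.] 7.8
-10 0.3 [ 54. -11. -57.  62. -43. -18.] 1.7
30 0.3 [ 42. -18. -55.  34. -14.  51.] 3.5
path
[0.513 0.338 0.156] 0 [ 70.  21. -38.  48. -59. -52.] cost 0.0 m 20.2
[0.513 0.338 0.276] 0 [ 72.  14. -29.  42. -70. -41.] cost 0.0 m 29.1
[0.513 0.338 0.336] 0 [ 72.  12. -24.  40. -76. -36.] cost 0.0 m 34.3
[0.5  0.25 0.34] 0 [ 70.   4. -33.  41. -74. -35.] cost 0.0 m 25.4
[0.512 0.168 0.34 ] 0 [ 64.  -1. -39.  44. -70. -32.] cost 0.0 m 19.0
[0.512 0.168 0.29 ] 0 [ 63.   1. -44.  47. -65. -37.] cost 0.0 m 14.1
[0.512 0.168 0.25 ] 0 [ 62.   3. -48.  49. -60. -42.] cost 0.0 m 10.4
[0.512 0.168 0.21 ] 0 [ 61.   6. -51.  53. -56. -47.] cost 0.0 m 6.8
```

{"api": "jog_arm", "payload": {"commands": [[-10,8,15,0],[-10,7,35,0],[0,0,40,0],[0,0,40,0],[0,0,40,0],[0,0,40,0],[0,-5,38,0],[0,-30,12,0],[0,-38,0,0],[0,-38,0,0]], "fingers": 0}}

```text
clock: 34.63
tool_pos: [0.5127, 0.2263, 0.3369]
orientation: [177.4, -42.2, -35.1]
force: [1.3, -0.6, 0.2]
opening: 0.0006
```

{"api": "jog_arm", "payload": {"commands": [[0,-35,0,0],[0,-22,0,0],[0,0,-20,0],[0,0,-10,0],[0,0,0,0],[0,0,0,0],[0,0,0,0],[0,0,0,0],[0,0,0,0],[0,0,0,0]]}}

```text
clock: 35.47
tool_pos: [0.513, 0.1703, 0.3064]
orientation: [177.2, -42.2, -35.1]
force: [0.5, 0.0, -0.3]
opening: 0.0004
```

```bash
python3 st.py; python3 - <<'E'
from h import *
s=snap('scene');save(s,'s15')
im=s['image'][80:200,220:340];cv2.imwrite('pics/s15c.png',cv2.convertScaleAbs(cv2.resize(im[:,:,::-1],None,fx=5,fy=5,interpolation=2),alpha=1.8))
s=snap('wrist');save(s,'w15');s=snap('top');save(s,'t15')
im=s['image'][90:240,80:200];cv2.imwrite('pics/t15c.png',cv2.convertScaleAbs(cv2.resize(im[:,:,::-1],None,fx=4,fy=4,interpolation=2),alpha=1.8))
E
```

```text
35.4667 [ 63.4   0.4 -42.4  45.6 -66.7 -35.7] [0.513  0.1703 0.3064] [177.2 -42.2 -35.1] [ 0.5  0.  -0.3]
[[ 0.606 -0.6    0.521]
 [-0.426 -0.799 -0.425]
 [ 0.672  0.036 -0.74 ]]
lean 42.265249942142795 az -39.170075092952985 jaw tilt 2.046806380034466
```

View pics/s15c.png

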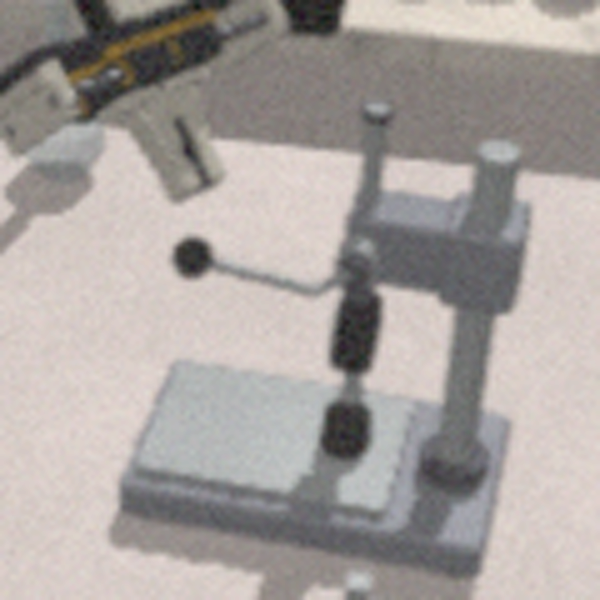

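View pics/w15.png

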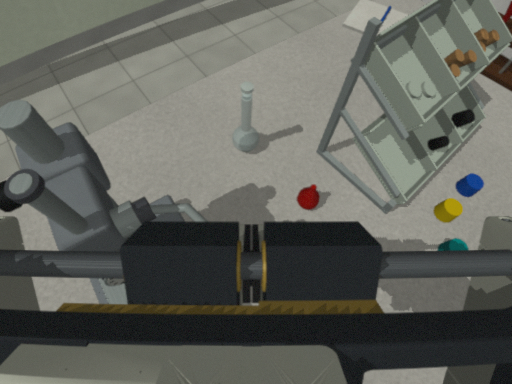

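View pics/t15c.png

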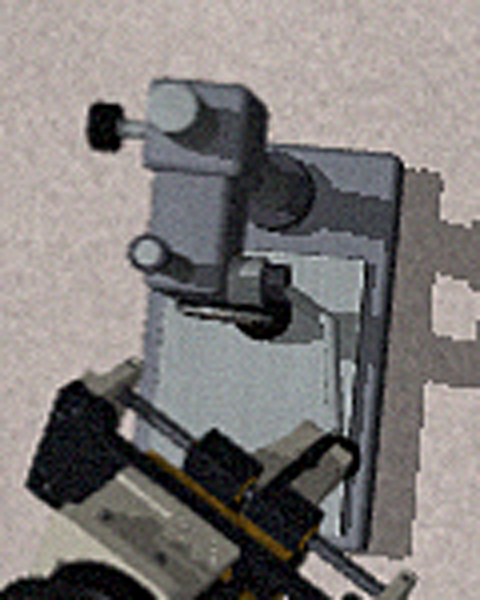

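{"api": "jog_arm", "payload": {"commands": [[0,0,-14,0],[0,0,-12,0],[0,0,-6,0],[0,0,-6,0],[0,0,-6,0],[0,0,-6,0],[0,0,-4,0],[0,0,0,0],[0,0,0,0],[0,0,0,0]]}}

```text
clock: 36.45
tool_pos: [0.513, 0.1698, 0.2524]
orientation: [177.2, -42.2, -35.1]
force: [-0.6, -0.1, 1.8]
opening: 0.0004
```

```bash
python3 st.py; python3 - <<'E'
from h import *
s=snap('scene');save(s,'s16')
im=s['image'][80:200,220:340];cv2.imwrite('pics/s16c.png',cv2.convertScaleAbs(cv2.resize(im[:,:,::-1],None,fx=5,fy=5,interpolation=2),alpha=1.8))
E
```

```text
36.45 [ 62.2   3.2 -47.5  49.1 -60.8 -41.7] [0.513  0.1698 0.2524] [177.2 -42.2 -35.1] [-0.6 -0.1  1.8]
[[ 0.606 -0.601  0.521]
 [-0.426 -0.799 -0.425]
 [ 0.672  0.036 -0.74 ]]
lean 42.272695060976105 az -39.200251907890795 jaw tilt 2.048376840959516
```

View pics/s16c.png

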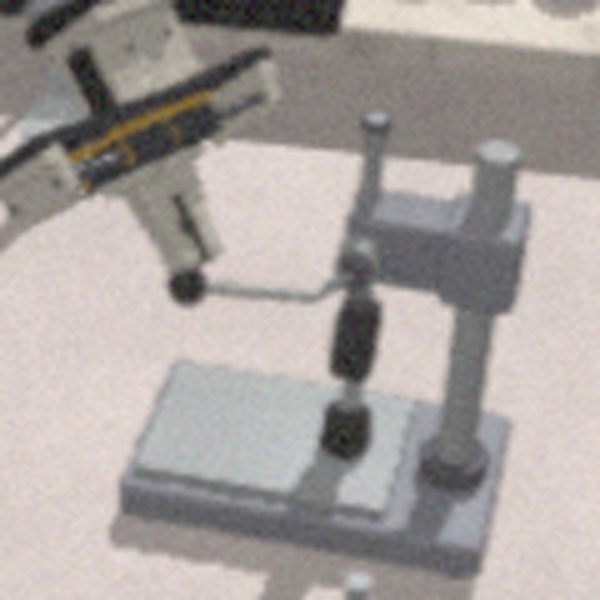

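{"api": "jog_arm", "payload": {"commands": [[0,0,-4,0],[0,0,-4,0],[0,0,-4,0],[0,0,-4,0],[0,0,-3,0],[0,0,0,0],[0,0,0,0],[0,0,0,0],[0,0,0,0],[0,0,0,0]]}}

```text
clock: 37.33
tool_pos: [0.5129, 0.1698, 0.2334]
orientation: [177.2, -42.2, -35.1]
force: [-0.8, -0.6, 2.6]
opening: 0.0003
```

```bash
python3 - <<'E'
from h import *
import time
for i in range(4):
    print(get_obs()['force'].round(2),get_obs()['tool_pos'].round(4))
E
```

```text
[-0.82 -0.61  2.55] [0.5129 0.1698 0.2334]
[-0.82 -0.61  2.55] [0.5129 0.1698 0.2334]
[-0.82 -0.61  2.55] [0.5129 0.1698 0.2334]
[-0.82 -0.61  2.55] [0.5129 0.1698 0.2334]
```

{"api": "jog_arm", "payload": {"commands": [[0,0,-2,0],[0,0,-2,0],[0,0,-2,0],[0,0,0,0],[0,0,0,0],[0,0,0,0],[0,0,0,0],[0,0,0,0],[0,0,0,0],[0,0,0,0]]}}

```text
clock: 38.17
tool_pos: [0.5131, 0.1699, 0.2275]
orientation: [177.2, -42.2, -35.1]
force: [1.9, -1.2, 5.5]
opening: 0.0005
```

{"api": "jog_arm", "payload": {"commands": [[0,0,-1,0],[0,0,-1,0],[0,0,0,0],[0,0,0,0],[0,0,0,0],[0,0,0,0],[0,0,0,0],[0,0,0,0],[0,0,0,0],[0,0,0,0]]}}

```text
clock: 39.0
tool_pos: [0.5132, 0.1699, 0.2258]
orientation: [177.3, -42.2, -35.1]
force: [1.0, -0.4, 6.2]
opening: 0.0005
```

```bash
python3 - <<'E'
from h import *
f=[]
for i in range(6):
    s=snapshot('scene');f.append(get_obs()['force'][2])
print(np.round(f,2),np.mean(f),get_obs()['clock'],get_obs()['tool_pos'])
s=snap('scene');save(s,'s17')
im=s['image'][80:200,220:340];cv2.imwrite('pics/s17c.png',cv2.convertScaleAbs(cv2.resize(im[:,:,::-1],None,fx=5,fy=5,interpolation=2),alpha=1.8))
E
```

```text
[6.56 6.47 6.43 6.39 6.71 6.41] 6.495180788310232 39.3 [0.51321857 0.16992298 0.22576758]
```

View pics/s17c.png

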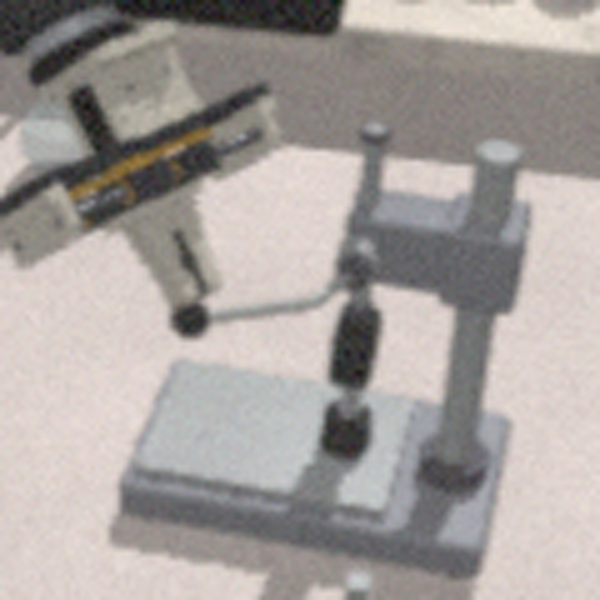

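{"api": "jog_arm", "payload": {"commands": [[0,0,0,0],[0,0,0,0],[0,0,0,0],[0,0,0,0],[0,0,0,0],[0,0,0,0],[0,0,0,0],[0,0,0,0],[0,0,0,0],[0,0,0,0]]}}

```text
clock: 40.18
tool_pos: [0.5132, 0.1699, 0.2258]
orientation: [177.3, -42.2, -35.1]
force: [1.1, 0.5, 6.3]
opening: -0.0
```

{"api": "jog_arm", "payload": {"commands": [[0,0,0,0],[0,0,0,0],[0,0,0,0],[0,0,0,0],[0,0,0,0],[0,0,0,0],[0,0,0,0],[0,0,0,0],[0,0,0,0],[0,0,0,0]]}}

```text
clock: 41.02
tool_pos: [0.5132, 0.1699, 0.2258]
orientation: [177.3, -42.2, -35.1]
force: [2.2, -0.3, 6.6]
opening: 0.0004
```

```bash
python3 - <<'E'
from h import *
f=[]
for i in range(4):
    s=snapshot('scene');f.append(get_obs()['force'][2])
print(np.round(f,2),get_obs()['clock'])
E
```

```text
[6.15 5.72 6.1  6.06] 41.2167
```

{"api": "jog_arm", "payload": {"commands": [[0,0,3,0],[0,0,5,0],[0,0,6,0],[0,0,6,0],[0,0,6,0],[0,0,6,0],[0,0,6,0],[0,0,6,0],[0,0,8,0],[0,0,10,0]]}}

```text
clock: 42.05
tool_pos: [0.5126, 0.1695, 0.2875]
orientation: [177.1, -42.2, -35.0]
force: [-0.6, -0.1, -0.1]
opening: 0.0001
```

{"api": "jog_arm", "payload": {"commands": [[0,0,20,0],[0,0,20,0],[0,10,5,0],[0,30,0,0],[0,35,0,0],[-5,35,0,0],[-10,30,0,0],[0,0,0,0],[0,0,0,0],[0,0,0,0]]}}

```text
clock: 42.88
tool_pos: [0.4976, 0.3099, 0.3317]
orientation: [177.1, -42.2, -35.0]
force: [0.5, -0.7, -0.1]
opening: 0.0009
```

```bash
python3 st.py; python3 - <<'E'
from h import *
s=snap('scene');save(s,'s18');cv2.imwrite('pics/s18.png',s['image'][:,:,::-1])
im=s['image'][80:200,220:340];cv2.imwrite('pics/s18c.png',cv2.convertScaleAbs(cv2.resize(im[:,:,::-1],None,fx=5,fy=5,interpolation=2),alpha=1.8))
s=snap('top');save(s,'t18')
s=snap('wrist');save(s,'w18')
E
```

```text
42.8833 [ 72.7   9.1 -28.1  40.1 -75.7 -37.1] [0.4976 0.3099 0.3317] [177.1 -42.2 -35. ] [ 0.5 -0.7 -0.1]
[[ 0.607 -0.6    0.521]
 [-0.425 -0.799 -0.426]
 [ 0.672  0.037 -0.74 ]]
lean 42.26578492166465 az -39.26029396166986 jaw tilt 2.1294677568763305
```

View pics/s18c.png

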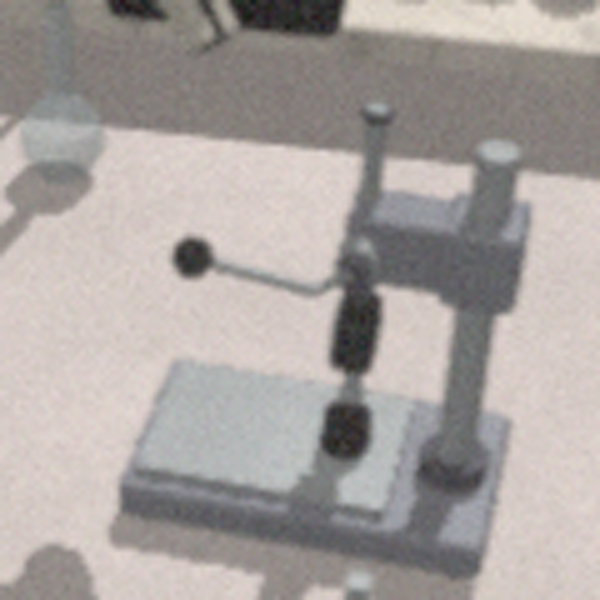

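View pics/t18.png

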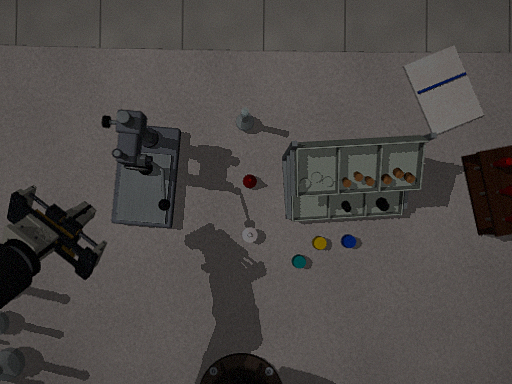

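View pics/w18.png

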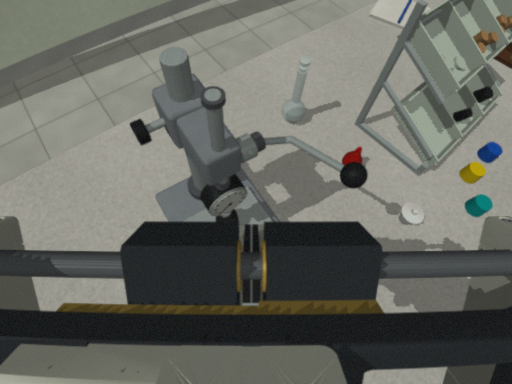

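```bash
python3 -c "
from h import *
print(close_job(),get_obs()['clock'])"
```

```text
the job is handed in; nothing more can be done
the job is handed in; nothing more can be done
```

The job is done and handed in at about 43 s of the 72 s; `close_job` reports no verdict, so the outcome rests on my own checks below.

**What I did**
- **Lean:** the moves can't tilt the tool directly. I got the lean by pushing outward past the arm's reach, 38° for the pick and 42° for the final push.
- **Pick and place:** I took the largest black stopper from the bin (top view pixel 310, 208). I set it down on the plate in front of the gauge, let go, and it settled upright.
- **Slide under the tip:** I pushed it under the tip with the fingertips and backed off.
- **Press:** I pressed the lever's ball straight down to 6–6.5 N measured at the tool and held it for over two seconds. Then I let the lever come up and moved the arm clear.

**Last checks**
- **Position:** before the press, the wrist view put the stopper's middle about 2.5–3 mm from under the tip, upright, against the 5 mm limit. In the scene picture it is at the same pixel after the press, so it did not visibly move.
- **Lever and bystanders:** the lever is up and the gauge is clear of the stopper. The other two stoppers, crucible, flask and bulb look unmoved from the start.

**Checks that disagreed**
- **Tip position:** my estimates differed by about 3 mm between the outside cameras and the wrist camera. I trusted the wrist view, where stopper and gauge foot appear together.
- **Force on the stopper:** I could not read it directly. The force at the ball gives about 14–16 N. Working from the ball's travel and a rough guess of where contact began, I got only about 8 N, below the 10 N needed. I trusted the force reading, since the task says 5–7 N at the ball is right.

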